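# Clamp the plug of a spare extraction port with a worm-drive band

### The job

The spare port of the fume-extraction box is already plugged and now needs its clamp: take the worm-drive band from the stand, slide it over the barbed stub, all the way home and square against the collar, without ramming it, and turn its key clockwise (seen from above) until the band is snug, about 0.4 N m at the key. Do not overtighten it, the stub's plastic tongues crack; then let go and leave everything else alone.

Things in the scene. Friction and masses are not known exactly. Their poses are not given: they have to be found in the camera images.
- band_centre (a point): Centre of the loose steel worm-drive band (80 g) standing in the stand's middle slot. x: axis of its bore, which is about 36 mm across inside, 40 mm outside, 12-sided; the band is 13 mm wide along x. z: up, the way the key points. y: away from the screw housing, so the housing is on the -y side.
- band: The same band, same origin and axes. Screw housing 14 x 13.5 x 26 mm (x, y, z) at y = -20 to -33.5, z = -13 to 13 mm. From the housing's outer face to the far side (y = +20) is 53.5 mm: take it from above by these two, pads near the centre's height, with 20 to 25 N (a hard grip squashes the band oval and tight). Gripping does not turn the screw; over the tongues it stays put when let go.
- key_wing (a point): Centre of the key's steel wing: 17 mm long (its x), 8 mm thick (its y), 18 mm high. It turns about the upright screw axis, which stands 26.7 mm from the band's centre on the -y side. The wing spans 20 to 38 mm above the band's centre; the band's top is at 20 mm. Any start angle.
- key: The key (origin on the screw axis at the band centre's height). Clockwise from above closes the band, 1 mm of bore per rad, dragging with 0.25 N m. After 2 to 3.2 rad (not readable from its angle) the tongues are down on the plug and the torque rises 0.4 N m per rad: 0.38 to 0.48 N m is snug, past 0.55 N m the tongues are crushed. The screw locks itself.
- seat (a point): Centre of the collar's front face on the horizontal stub's axis, 95 mm above the bench. x: along the stub towards the grey box; the stub's free end points to -x; z: up. Home, the band's centre is at x = -6.5 mm here, its x along this x, housing on the -y side (turning the key then presses it to the collar). The stub's domed end is at x = -35 mm.
- collar: Collar of the stub, grey plastic, 4 mm thick, 44 mm high, 35 mm wide (flats at both sides); origin and axes of point seat. The band stops against it, felt as a sharp rise of force: 20 to 30 N is home, more than 60 N is ramming.
- manifold: Grey steel extraction box that carries the stub, fixed: 120 x 150 x 144 mm high, its front 62 mm behind the collar's face; a pipe leaves its back. Origin on the bench under point seat, same axes.
- tongue_top: Top one of the stub's four sprung plastic tongues (slots between), 24 mm long from the collar; origin of point seat. Outside 18 mm from the axis, with a barb 0.5 mm higher at x = -14 mm that slopes to 15.4 mm from the axis at x = -24 mm; ahead of it the plug's dome, 31 mm across. Sliding the band over the barbs takes 5 to 15 N.
- stand: Black plastic stand with three slots, fixed; 150 mm along its x, 62 mm along y, origin on the bench under the middle slot. The band's lowest point is 22 mm above the bench; side plates 13 mm high hold it, its housing rests on a ledge. Lift the band straight up.
- screwdriver: Screwdriver with a black handle lying on the mat, 190 mm long. Not needed.
- spare_plug: Spare steel plug, 31 mm across, 35 mm high, standing on the mat. Not needed.
- bottle: White bottle, 60 mm across, 150 mm high. Not needed.
- tongue_left: The same kind of tongue on the +y side (axes of point seat).
- tongue_right: The same kind of tongue on the -y side (axes of point seat).
- tongue_bottom: The same kind of tongue below (axes of point seat).

How it is judged (in metres and radians):
On the way, in this order (a step that is already met when the one before it is completed fails the run):
1. the band is over the barbs, square and home against the collar (x of band_centre in the frame of seat between -0.0085 and -0.0035 m and y of band_centre in the frame of seat between -0.005 and 0.005 m and z of band_centre in the frame of seat between -0.005 and 0.005 m and angle between the x axis of band_centre and the x axis of seat, either way round below 0.12 rad), for 0.2 s.
2. the band is snug: it presses every tongue on the plug with more than 10 N (contact force between band and tongue_left above 10 N and contact force between band and tongue_top above 10 N and contact force between band and tongue_right above 10 N and contact force between band and tongue_bottom above 10 N), for 0.2 s.
At the end, for the whole second after the job is handed in: The band sits within 2 mm of the collar, centred within 5 mm on the stub's axis, square within 0.12 rad, at rest, and presses each of the four tongues with more than 10 N (all of step 1 and all of step 2 and linear speed of band below 0.01 m/s); the robot touches nothing.
It fails at once if the screw is overtightened: the band crushes the top or bottom tongue with more than 27 N (contact force between band and tongue_top above 27 N or contact force between band and tongue_bottom above 27 N).
It fails at once if the band is rammed against the collar with more than 60 N (contact force between band and collar above 60 N).
It fails at once if a thing that is not needed is pushed aside by more than 15 mm (distance of any of screwdriver, spare_plug, bottle from where it was at the start of the episode above 0.015 m).
It also fails if it takes over 72 s, if anything falls off the work surface, if the arm or the gripper's body presses on something with over 40 N, if the wrist force passes 120 N, or if a joint passes its speed limit or range.

### The arm

A 6-joint arm with a two-finger parallel gripper is mounted at the origin on the work surface. World frame = base frame: x ahead of the robot, y to its left, z up, the work surface at z = 0. Lengths are in m, angles in degrees, forces in N, time in s.
With the tool pointing down it reaches from about 0.4 to 0.825 m from the base axis. Payload 7 kg.
Tool frame: the origin (TCP) lies on the centre line of the jaws, within the pads' length; the fingertips stand 14 mm ahead of it and the grasp point (between the pads) lies 5 mm behind it; z points along the fingers, x is the direction in which the jaws open and shut, and the axes are right-handed (so a half turn about z gives the same grasp; the last joint's range is limited). The gripper opens to 88 mm and grips with 3 to 60 N. Pads are 19 mm wide; open, the fingers measure 130 mm over their backs; the gripper's body (78 mm by 193 mm) begins 47 mm behind the grasp point.
Start: joints at [81.996, 20.546, 0.682, 0, -70.136, -16.507], TCP at [0.28, 0.614, 0.241] pointing down, gripper open.
Joint ranges: [-176.03, 176.03], [-82.01, 121.73], [-58.28, 71.71], [-173.87, 95.51], [-174.79, -0.11], [-173.66, 173.66]. Speed limits (degrees/s): [136.94, 136.94, 172.46, 180, 180, 180].

### API

Orientations are given as [roll, pitch, yaw] about the fixed x, y, z axes, in that order (R = Rz(yaw) Ry(pitch) Rx(roll)).
In Python, from plant import * gives the robot as it stands.
- The arm moves only by the shell command python3 -m handwheel 'ROWS' [OPENING]. ROWS is JSON, a list of rows, each a list of 2 entries, a list of its own where there are three numbers: the shift along the tool's x, y, z each as a share of 0.2 m, from -1 to 1, then the turn, a rotation vector about the tool's x, y, z each as a share of 360 degrees, from -1 to 1. In form: [[[tx, ty, tz], [ax, ay, az]], ...]. A call has 1 to 5 rows; each row is the pose to reach, as a shift and turn from the pose commanded when the call began, along the tool's axes at that moment, turning the shorter way round; what a row does not reach only later rows make up. A row lasts 1/12 s, in which the tool goes at most 41.7 mm and 7.16 degrees, less where a joint would pass 70% of its speed; a pose out of reach is approached as far as the arm can. A call with a number of a shift or a turn outside -1 to 1 is refused whole. A call with a gripper value outside its range is refused whole. OPENING is the closure, from -1 (fully open) to 1 (shut), set as the call begins (- or left out, the last holds). The fingers move at their own pace and stop on an object; the grip force is fixed at half the most. Time passes only in rows, so rows that repeat a pose let the fingers close. It gives the time, the measured TCP pose, the force and the opening at its end, in the units of the state.
- get_obs(): the state, without advancing time (a new reading comes with each control period).
- snapshot(name): name is "scene" or "side" or "wrist"; returns a dict with "color" (420x560x3 uint8, red, green, blue), "z_map" (420x560 float32, m along the optical axis (not along the pixel's ray), 0 where there is no reading), "intrinsics" (3x3 intrinsics, pixels), "distortion" ([k1, k2, p1, p2, k3] as OpenCV has them; the pictures are not rectified), "rvec" (rotation vector, rad) and "tvec" (3), from world to camera coordinates, as OpenCV has them. Camera axes: x right, y down, z forward; pixel columns grow to the right and rows downward; lengths in m; the calibration is good to about 2 mm. A picture is of the moment at which its call begins.
- close_job(): hands the job in, once; it reports no verdict.
The state is a dict: "clock": time; "joint_pos": joint angles; "qvel": joint speeds; "tau": joint torques, N m; "tool_pos": TCP position; "orientation": TCP orientation; "force": force on the tool from outside, world axes, zero at the start; "moment": the same for the moment, N m; "opening": finger opening in m.
Only numpy, scipy, OpenCV 4.12 (cv2) and the standard library are available. Lean on these libraries where they do the work, as an engineer would, in place of code of your own. Each camera call takes 0.05 s, during which the arm holds its last target. There are 200 camera calls.

## Working session

There is one attempt and no reset: what is moved stays moved. The work goes in short steps, Python scripts to look and compute and a shell command to move; the robot and the scene stay as the last step left them, time stands still between calls to the robot, and variables do not carry over. Pictures are saved under pics/ and viewed, about 8 in all and at most 12, crops included, and the job is handed in when it is done.

```bash
ls; mkdir -p pics
cat > h.py <<'E'
import numpy as np, cv2
from plant import *
def snap(n):
    s=snapshot(n); R=cv2.Rodrigues(np.array(s['rvec'],float))[0]; t=np.array(s['tvec'],float).ravel()
    s['R'],s['t']=R,t; return s
def cloud(s):
    h,w=s['z_map'].shape; u,v=np.meshgrid(np.arange(w),np.arange(h))
    p=cv2.undistortPoints(np.stack([u,v],-1).reshape(-1,1,2).astype(float),np.array(s['intrinsics']),np.array(s['distortion'])).reshape(h,w,2)
    z=s['z_map'][...,None]; c=np.concatenate([p*z,z],-1)
    return (c-s['t'])@s['R']
def proj(s,P):
    return cv2.projectPoints(np.array(P,float).reshape(-1,1,3),np.array(s['rvec'],float),s['t'],np.array(s['intrinsics']),np.array(s['distortion']))[0].reshape(-1,2)
def save(s,n,crop=None,k=1):
    im=s['color'][...,::-1]
    if crop: im=im[crop[1]:crop[3],crop[0]:crop[2]]
    cv2.imwrite('pics/'+n,cv2.resize(im,None,fx=k,fy=k,interpolation=cv2.INTER_CUBIC))
E
python3 - <<'E'
from h import *
o=get_obs();print({k:np.round(v,4).tolist() for k,v in o.items()})
ims=[]
for n in ("scene","side","wrist"):
    s=snap(n); np.savez('s_'+n,**{k:np.array(v) for k,v in s.items()}); ims.append(s['color'])
    print(n,'cam at',-s['R'].T@s['t'], s['R'][2], (s['z_map']>0).mean(), np.array(s['intrinsics'])[0])
im=np.hstack(ims[:2])[...,::-1]
cv2.imwrite('pics/a1.png',ims[0][...,::-1]);cv2.imwrite('pics/a2.png',ims[1][...,::-1]);cv2.imwrite('pics/a3.png',ims[2][...,::-1])
E
```

```text
pics
{'clock': 0.0, 'joint_pos': [81.9954, 20.5901, 0.6321, -0.0189, -70.1348, -16.5064], 'qvel': [0.0247, -0.0509, -0.0115, 0.1008, -0.0447, 0.0356], 'tau': [0.0026, -58.273, 29.305, 6.9974, 0.0069, -0.0002], 'tool_pos': [0.2799, 0.6137, 0.2396], 'orientation': [-179.9907, -0.094, -114.5174], 'force': [0.1726, 1.4718, 0.8594], 'moment': [-0.0244, 0.0504, 0.0399], 'opening': 0.0881}
scene cam at [1.10540457 0.47237395 0.74867204] [-0.49024814 -0.56973179 -0.65959264] 0.9961437074829932 [471.42739575   0.         280.14495531]
side cam at [0.49269518 0.51654708 0.67184998] [ 0.13790662 -0.72683886 -0.67282021] 0.9960884353741497 [480.86909701   0.         278.55059099]
wrist cam at [0.34570027 0.58278305 0.38410047] [-0.24647959  0.11039814 -0.96283958] 0.9943920068027211 [316.23779731   0.         283.16999284]
```

View pics/a1.png

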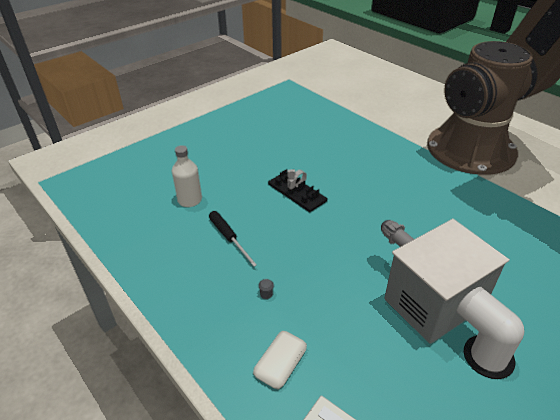

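View pics/a2.png

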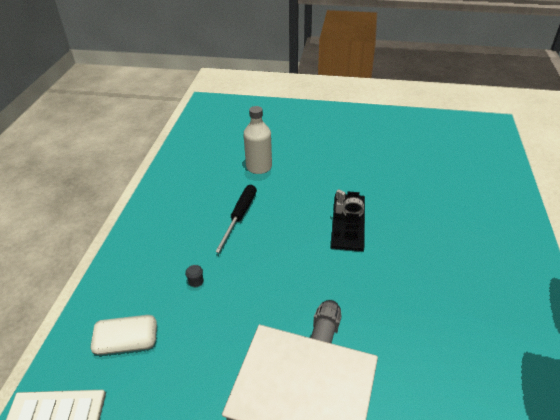

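The scene view shows the band at about (297,178) in the black stand and the stub end at about (388,230). In the side view they are at (350,203) and (328,308), with the box top at about (305,380).

Run:
```python
from h import *
out=[]
for n in("scene","side"):
    s=dict(np.load(f's_{n}.npz')); P=cloud(s); Z=P[...,2]
    print(n,'bench z',np.median(Z[200:260,100:200]))
    # box top
    m=((Z>0.138)&(Z<0.150)&(P[...,0]>0.2)&(P[...,0]<0.8)&(abs(P[...,1])<.35)).astype(np.uint8)
    k,l,st,c=cv2.connectedComponentsWithStats(m); i=1+np.argmax(st[1:,4]); q=P[l==i]
    print('boxtop',st[i],q.mean(0),cv2.minAreaRect((q[:,:2]*1000).astype(np.float32)))
    # above-bench points in stand/stub regions
    u0,v0=(297,185) if n=='scene' else (349,220)
    w=P[v0-40:v0+40,u0-40:u0+40].reshape(-1,3); 
    C=s['color'][v0-40:v0+40,u0-40:u0+40].reshape(-1,3).astype(int)
    st_=w[(C.max(1)<60)]
    print('stand dark',len(st_),st_.mean(0),cv2.minAreaRect((st_[(st_[:,2]<.05)][:,:2]*1000).astype(np.float32)))
    b=w[(w[:,2]>.03)&(C.max(1)>80)]; print('band',len(b),b.mean(0),b.min(0),b.max(0))
    b=w[(w[:,2]>.065)]; print('key?',len(b),b.mean(0),b.min(0),b.max(0))
    u0,v0=(393,232) if n=='scene' else (327,318)
    w=P[v0-25:v0+25,u0-25:u0+25].reshape(-1,3); b=w[(w[:,2]>.05)&(w[:,2]<.125)]
    print('stub',len(b),b.mean(0),b.min(0),b.max(0))
    out.append(cv2.resize(s['color'][(130 if n=='scene' else 175):,:][:140,(260 if n=='scene' else 280):][:, :140],None,fx=2.8,fy=2.8,interpolation=cv2.INTER_CUBIC))
cv2.imwrite('pics/b.png',np.hstack(out)[...,::-1])
```

```text
scene bench z 0.0009697577684063674
boxtop [ 392  219  117   82 4943] [0.52922053 0.24587663 0.14353556] ((523.6632080078125, 242.9156494140625), (124.29864501953125, 157.6244659423828), 81.89299011230469)
stand dark 1005 [ 0.50045877 -0.16472791  0.01997219] ((483.6773681640625, -180.45455932617188), (74.6515884399414, 151.59841918945312), 1.3845787048339844)
band 236 [ 0.56514227 -0.10455325  0.13418703] [ 0.46131359 -0.23662487  0.03003841] [1.10540457 0.47237395 0.74867204]
key? 81 [0.74477862 0.07810594 0.34070203] [ 0.48485855 -0.18833654  0.06522806] [1.10540457 0.47237395 0.74867204]
stub 530 [0.51404849 0.12483669 0.10396601] [0.48835011 0.08887037 0.07506938] [0.5272155  0.16124974 0.11807731]
side bench z -0.0003614254825029487
boxtop [  222   325   156    95 10951] [0.52444033 0.24010499 0.14420482] ((521.0866088867188, 244.76190185546875), (123.91663360595703, 155.734375), 82.5821304321289)
stand dark 1419 [ 0.4840145  -0.15152762  0.01821327] ((486.277099609375, -177.96914672851562), (60.11311340332031, 153.77716064453125), 2.476508855819702)
band 262 [ 0.49250164 -0.13002245  0.09935113] [ 0.45983715 -0.23634797  0.03056437] [0.51375129 0.51654708 0.67184998]
key? 96 [ 0.50275739 -0.02466487  0.20485034] [ 0.49269518 -0.18416148  0.06537352] [0.51375129 0.51654708 0.67184998]
stub 953 [0.50332024 0.1302659  0.1068094 ] [0.48363856 0.09139137 0.07977483] [0.52164161 0.16420889 0.1184029 ]
```

View pics/b.png

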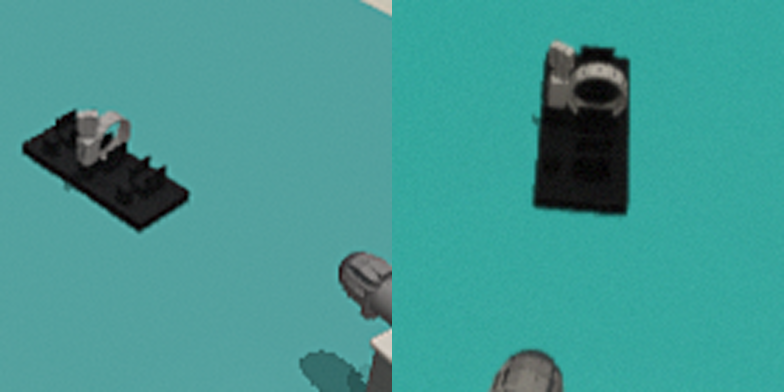

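```bash
cat > to.py <<'E'
# prints shares from measured pose to a world goal: x y z yaw (tool straight down)
import sys; from h import *
from scipy.spatial.transform import Rotation as Ro
def to(x,y,z,yaw):
    o=get_obs(); R=Ro.from_euler('xyz',o['orientation'],degrees=True)
    d=R.inv().apply(np.array([x,y,z])-o['tool_pos'])/0.2
    G=Ro.from_euler('xyz',[180,0,yaw],degrees=True)
    r=np.degrees((R.inv()*G).as_rotvec())/360
    n=max(1,np.abs(d).max()); rows=max(np.linalg.norm(d)*200/41.7,np.linalg.norm(r)*360/7.16)
    print('full',d.round(4).tolist(),r.round(4).tolist(),'first part',(d/n).round(4).tolist(),'rows %.1f'%rows)
if __name__=='__main__': to(*map(float,sys.argv[1:]))
E
python3 to.py 0.487 -0.19 0.30 -177.5
```

```text
full [3.2276, -2.6098, -0.2963] [-0.0001, -0.0002, 0.175] first part [1.0, -0.8086, -0.0918] rows 20.0
```

```bash
python3 -m handwheel '[[[0.16,-0.13,-0.03],[0,0,0.01]],[[0.32,-0.26,-0.06],[0,0,0.02]],[[0.48,-0.39,-0.08],[0,0,0.03]],[[0.64,-0.52,-0.1],[0,0,0.04]],[[0.8,-0.64,-0.12],[0,0,0.05]]]' -1; python3 to.py 0.487 -0.19 0.30 -177.5
```

```text
clock: 0.57
tool_pos: [0.3303, 0.4134, 0.2644]
orientation: [-180.0, -0.0, -132.7]
force: [0.5, -0.3, 0.9]
opening: 0.0877
full [1.687, -2.6211, -0.1767] [-0.0001, -0.0001, 0.1245] first part [0.6436, -1.0, -0.0674] rows 15.0
```

```bash
python3 -m handwheel '[[[0.55,-0.85,-0.06],[0,0,0.05]],[[0.55,-0.85,-0.06],[0,0,0.05]],[[0.55,-0.85,-0.06],[0,0,0.05]],[[0.55,-0.85,-0.06],[0,0,0.05]],[[0.55,-0.85,-0.06],[0,0,0.05]]]'; python3 to.py 0.487 -0.19 0.30 -177.5
```

```text
clock: 0.98
tool_pos: [0.3809, 0.217, 0.2768]
orientation: [180.0, 0.0, -150.5]
force: [1.1, -0.4, 0.3]
opening: 0.0877
full [0.5394, -2.0327, -0.1166] [0.0001, 0.0001, 0.0749] first part [0.2654, -1.0, -0.0573] rows 10.1
```

```bash
python3 -m handwheel '[[[0.26,-1,-0.06],[0,0,0.04]],[[0.26,-1,-0.06],[0,0,0.04]],[[0.26,-1,-0.06],[0,0,0.04]],[[0.26,-1,-0.06],[0,0,0.04]],[[0.26,-1,-0.06],[0,0,0.04]]]'; python3 to.py 0.487 -0.19 0.30 -177.5
```

```text
clock: 1.4
tool_pos: [0.4341, 0.0177, 0.289]
orientation: [180.0, 0.1, -164.9]
force: [0.2, 0.3, -0.4]
opening: 0.0872
full [0.0154, -1.0716, -0.0553] [0.0001, 0.0001, 0.035] first part [0.0143, -1.0, -0.0516] rows 5.1
```

```bash
python3 -m handwheel '[[[0.0154,-1,-0.055],[0,0,0.035]],[[0.0154,-1,-0.055],[0,0,0.035]],[[0.0154,-1,-0.055],[0,0,0.035]],[[0.0154,-1,-0.055],[0,0,0.035]],[[0.0154,-1,-0.055],[0,0,0.035]]]'; python3 -m handwheel '[[[0,0,0],[0,0,0]],[[0,0,0],[0,0,0]]]'
python3 - <<'E'
from h import *
s=snap('wrist'); np.savez('s_w2',**{k:np.array(v) for k,v in s.items()}); P=cloud(s)
print(get_obs()['tool_pos'],get_obs()['orientation'])
a=proj(s,[.487,-.178,.06])[0]; print(a)
u,v=a.astype(int); x0,y0=max(0,u-110),max(0,v-90)
save(s,'w2.png',(x0,y0,x0+220,y0+180),3.5); print(x0,y0)
m=(s['z_map']>0)&(P[...,2]>.06)&(P[...,2]<.11)&(np.hypot(P[...,0]-.487,P[...,1]+.178)<.08)
q=P[m]; print(len(q),q.min(0),q.max(0)); print(cv2.minAreaRect((q[:,:2]*1000).astype(np.float32)))
q=P[m&(P[...,2]>.072)]; print('key',len(q),q.mean(0),q.max(0),cv2.minAreaRect((q[:,:2]*1000).astype(np.float32)))
E
```

```text
clock: 1.82
tool_pos: [0.4834, -0.1769, 0.2996]
orientation: [-180.0, 0.0, -177.6]
force: [1.6, 0.7, -0.4]
opening: 0.0875
clock: 1.98
tool_pos: [0.4831, -0.1758, 0.2988]
orientation: [180.0, -0.1, -177.7]
force: [0.1, 0.5, 1.0]
opening: 0.0875
[ 0.4829706  -0.17467286  0.29892867] [ 1.79980310e+02 -7.17424621e-02 -1.77642404e+02]
[279.33712326 179.54112039]
169 89
269 [ 0.46771799 -0.18862057  0.06001695] [ 0.51306239 -0.17471533  0.08223774]
((490.3782653808594, -181.52838134765625), (13.812620162963867, 45.405887603759766), 89.44059753417969)
key 106 [ 0.50463337 -0.18214172  0.07954905] [ 0.51306239 -0.17471533  0.08223774] ((504.6692810058594, -181.6980743408203), (7.6655168533325195, 16.877513885498047), 59.01942443847656)
```

View pics/w2.png

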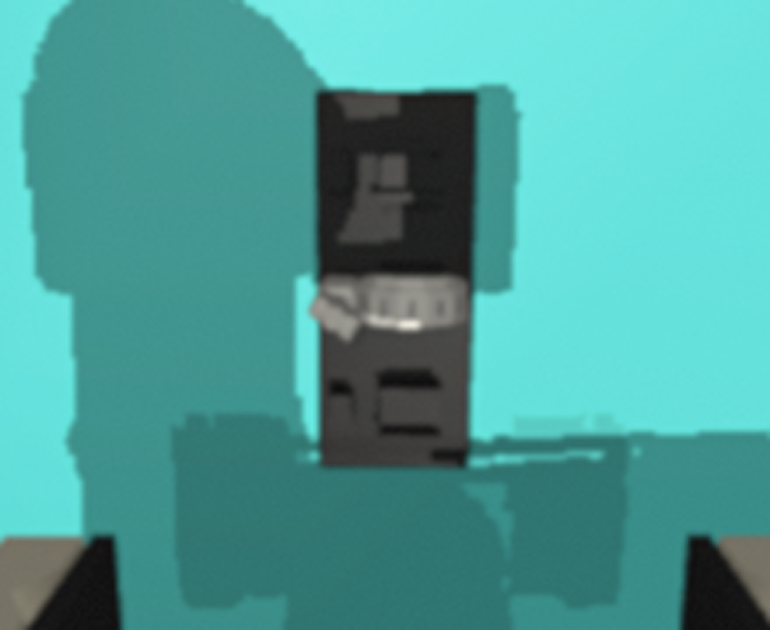

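The wrist view shows the band across the stand's middle at (405,300), and the key wing at (335,312), tilted about 30°. The measured top of 80 mm matches 42+38.

Run:
```python
from h import *
s=dict(np.load('s_w2.npz')); P=cloud(s); ok=(s['z_map']>0)&(np.hypot(P[...,0]-.487,P[...,1]+.178)<.12)
q=P[ok&(P[...,2]>.056)&(P[...,2]<.066)&(P[...,0]<.495)]
print(len(q),q.mean(0),q.min(0),q.max(0))
print('rect',cv2.minAreaRect((q[:,:2]*1000).astype(np.float32)))
C=s['color'].astype(int); d=ok&(C.max(-1)<95)&(P[...,2]<.045)&(P[...,2]>.004)
q=P[d];print('stand',len(q),q.min(0),q.max(0),cv2.minAreaRect((q[:,:2]*1000).astype(np.float32)))
for a in(0,1): 
  zs=P[d][:,2]; print(np.histogram(zs,bins=[.004,.008,.012,.016,.02,.025,.03,.04]))
  break
q=P[d&(P[...,2]<.016)]
# long edges: for bins in y, min/max x
ys=np.arange(-.245,-.115,.01); L=[];
for y in ys:
    b=q[abs(q[:,1]-y)<.005]
    if len(b)>5: L.append((y,b[:,0].min(),b[:,0].max()))
L=np.array(L); print(L.round(4).tolist()); print(np.degrees(np.polyfit(L[:,0],L[:,1],1)[0]),np.degrees(np.polyfit(L[:,0],L[:,2],1)[0]))
```

```text
255 [ 0.47863273 -0.1825757   0.06014777] [ 0.46305102 -0.18921101  0.0561568 ] [ 0.49395906 -0.17545274  0.0637715 ]
rect ((478.3692932128906, -182.43228149414062), (30.92166519165039, 12.86535930633545), 2.225907802581787)
stand 4051 [ 0.45135179 -0.25650952  0.00869235] [ 0.51707582 -0.10630022  0.04438624] ((484.68572998046875, -181.0456085205078), (61.65815353393555, 148.88575744628906), 2.1712098121643066)
(array([   0, 1413, 1779,   27,  370,  176,  281]), array([0.004, 0.008, 0.012, 0.016, 0.02 , 0.025, 0.03 , 0.04 ]))
[[-0.245, 0.4569, 0.517], [-0.235, 0.4563, 0.5167], [-0.225, 0.4558, 0.5165], [-0.215, 0.4553, 0.5164], [-0.205, 0.4548, 0.5162], [-0.195, 0.4554, 0.5145], [-0.185, 0.4551, 0.5144], [-0.165, 0.4553, 0.5124], [-0.155, 0.4549, 0.5123], [-0.145, 0.4544, 0.5122], [-0.135, 0.4552, 0.512], [-0.125, 0.4531, 0.5117]]
-1.0967338334013743 -2.941798903669849
```

Run:
```python
from h import *
s=dict(np.load('s_w2.npz')); P=cloud(s); ok=(s['z_map']>0)
a=np.radians(2.2); c=np.array([.478,-.1824]); D=P[...,:2]-c
b_y=-(D[...,0]*np.cos(a)+D[...,1]*np.sin(a)); b_x=-D[...,0]*np.sin(a)+D[...,1]*np.cos(a)
np.set_printoptions(linewidth=200)
print('y bins mm (band frame) -> max z mm per x-bin')
xs=np.arange(-72,76,6); print('x   ',xs)
for y in range(-44,34,3):
    r=[]
    for x in xs:
        m=ok&(abs(b_y*1000-y)<1.5)&(abs(b_x*1000-x)<3); r.append(int(P[...,2][m].max()*1000) if m.any() else -1)
    print(y,r)
```

```text
y bins mm (band frame) -> max z mm per x-bin
x    [-72 -66 -60 -54 -48 -42 -36 -30 -24 -18 -12  -6   0   6  12  18  24  30  36  42  48  54  60  66  72]
-44 [1, 2, 1, 2, 1, 1, 2, 366, 392, 403, 0, 1, 1, 1, 1, 1, 1, 0, 1, 2, 1, 1, 1, 1, 2]
-41 [1, 1, 2, 2, 2, 2, 2, 367, 393, 403, 1, 2, 2, 2, 0, 0, 2, 2, 1, 1, 1, 2, 0, 1, 1]
-38 [1, 1, 10, 12, 11, 11, 11, 365, 393, 403, 1, 0, 1, 0, -1, 12, 13, 12, 12, 11, 12, 11, 11, 11, 11]
-35 [13, 13, 13, 13, 13, 13, 13, 367, 403, 403, 12, 81, 80, -1, 13, 12, 12, 13, 14, 12, 12, 12, 12, 13, 14]
-32 [13, 14, 14, 13, 30, 28, 14, 365, 393, 404, 14, 80, 81, -1, -1, 13, 13, 12, 12, 30, 29, 30, 13, 13, 12]
-29 [13, 13, 13, 15, 30, 30, 14, 365, 393, 403, 13, 80, 81, 79, -1, 12, 13, 13, 12, 30, 30, 29, 12, 13, 13]
-26 [12, 14, 13, 13, 30, 30, 13, 365, 393, 403, 13, 81, 81, 80, -1, -1, 13, 13, 13, 29, 30, 30, 13, 14, 14]
-23 [13, 14, 14, 13, 29, 29, 13, 367, 403, 404, 12, 56, 82, 81, -1, 13, 12, 13, 13, 29, 30, 28, 13, 13, 13]
-20 [13, 14, 14, 14, 13, 13, 13, 369, 404, 404, 13, 53, 80, 80, -1, 13, 13, 13, 13, 13, 13, 13, 12, 13, 12]
-17 [12, 13, 14, 13, 12, 1
[... 1050 characters left out ...]
3, 13, 36, 13, 13, 34, 365, 404, 404, 394, 57, 58, 57, -1, 13, 12, 13, 14, 13, 13, 13, 12, 13, 13]
16 [13, 14, 13, 13, 13, 12, 13, 13, 393, 394, 394, 394, 55, 55, -1, 13, 12, 12, 12, 12, 13, 13, 13, 12, 13]
19 [14, 13, 12, 13, 13, 13, 12, 367, 393, 394, 394, 393, 51, 51, -1, 13, 13, 13, 13, 13, 13, 12, 14, 13, 13]
22 [13, 13, 13, 14, 13, 13, 12, 367, 393, 394, 394, 12, 13, 12, 12, 13, 13, 13, 13, 13, 12, 12, 12, 12, 12]
25 [12, 12, 12, 12, 11, 12, 12, 365, 394, 395, 395, 11, 11, 11, 9, 10, 1, 1, 10, 11, 11, 11, 11, 10, 11]
28 [1, 1, 1, 2, 2, 2, 1, 1, 394, 395, 394, 1, 1, 1, 1, 1, 0, 1, 1, 2, 2, 1, 1, 1, 0]
31 [2, 2, 2, 1, 2, 2, 0, 1, 394, 394, 394, 1, 2, 1, 2, 1, 2, 364, 1, 1, 1, 2, 1, 1, 1]
```

```bash
python3 to.py 0.4847 -0.1820 0.12 -177.8; python3 to.py 0.4847 -0.1820 0.036 -177.8
```

```text
full [-0.0083, -0.0373, 0.8946] [0.0001, -0.0002, 0.0004] first part [-0.0083, -0.0373, 0.8946] rows 4.3
full [-0.0088, -0.0374, 1.3146] [0.0001, -0.0002, 0.0004] first part [-0.0067, -0.0285, 1.0] rows 6.3
```

```bash
python3 -m handwheel '[[[-0.008,-0.037,0.2],[0,0,0.0004]],[[-0.008,-0.037,0.4],[0,0,0.0004]],[[-0.008,-0.037,0.6],[0,0,0.0004]],[[-0.008,-0.037,0.78],[0,0,0.0004]],[[-0.008,-0.037,0.895],[0,0,0.0004]]]'; python3 -m handwheel '[[[0,0,0],[0,0,0]],[[0,0,0],[0,0,0]]]';python3 to.py 0.4847 -0.1820 0.036 -177.8
```

```text
clock: 2.45
tool_pos: [0.4832, -0.1797, 0.1175]
orientation: [179.9, -0.2, -177.6]
force: [0.5, -0.0, -0.4]
opening: 0.0878
clock: 2.62
tool_pos: [0.4849, -0.1804, 0.1204]
orientation: [-180.0, -0.1, -177.5]
force: [-0.3, -0.1, 0.5]
opening: 0.0878
full [0.0004, -0.0079, 0.4221] [-0.0, -0.0004, 0.0007] first part [0.0004, -0.0079, 0.4221] rows 2.0
```

```bash
python3 -m handwheel '[[[0,-0.008,0.1],[0,0,0.0006]],[[0,-0.008,0.2],[0,0,0.0006]],[[0,-0.008,0.3],[0,0,0.0006]],[[0,-0.008,0.38],[0,0,0.0006]],[[0,-0.008,0.42],[0,0,0.0006]]]'; python3 -m handwheel '[[[0,0,0],[0,0,0]],[[0,0,0],[0,0,0]]]' -0.14;python3 to.py 0.4847 -0.1820 0.036 -177.8
```

```text
clock: 3.03
tool_pos: [0.4865, -0.1824, 0.0373]
orientation: [-180.0, 0.1, -177.8]
force: [-0.0, 0.2, 0.5]
opening: 0.0881
clock: 3.2
tool_pos: [0.4866, -0.1828, 0.0381]
orientation: [-180.0, 0.1, -177.8]
force: [-0.4, -0.4, 0.3]
opening: 0.0795
full [0.0093, 0.0043, 0.0103] [-0.0001, 0.0003, -0.0] first part [0.0093, 0.0043, 0.0103] rows 0.1
```

```bash
python3 -m handwheel '[[[0.007,0.002,0.008],[0,0,0]],[[0.007,0.002,0.008],[0,0,0]],[[0.007,0.002,0.008],[0,0,0]],[[0.007,0.002,0.008],[0,0,0]],[[0.007,0.002,0.008],[0,0,0]]]' -0.2; python3 -m handwheel '[[[0,0,0],[0,0,0]],[[0,0,0],[0,0,0]],[[0,0,0],[0,0,0]],[[0,0,0],[0,0,0]]]'
```

```text
clock: 3.62
tool_pos: [0.4845, -0.1828, 0.0357]
orientation: [-180.0, 0.1, -177.9]
force: [-0.4, -0.4, 4.9]
opening: 0.0535
clock: 3.95
tool_pos: [0.4845, -0.1828, 0.0356]
orientation: [-180.0, 0.1, -177.9]
force: [-0.2, 0.2, 5.9]
opening: 0.0529
```

Run:
```python
from h import *
for i in range(3):
    s=snap('wrist'); o=get_obs(); print(o['clock'],o['opening'],o['tool_pos'],o['force'])
print(proj(s,[.478,-.182,.06]))
save(s,'w3.png',(180,200,400,420),2.7)
```

```text
4.0 0.052439239087395784 [ 0.48446324 -0.182825    0.03558963] [-0.94911913 -1.4285493   6.92294162]
4.05 0.052789018122138265 [ 0.48451235 -0.18280265  0.03559222] [-0.62673474 -0.18594565  5.6387161 ]
4.1 0.052968893971236525 [ 0.48448643 -0.18282265  0.03558541] [-0.42855711  0.43522624  6.31072666]
[[296.88301073 299.65232656]]
```

View pics/w3.png

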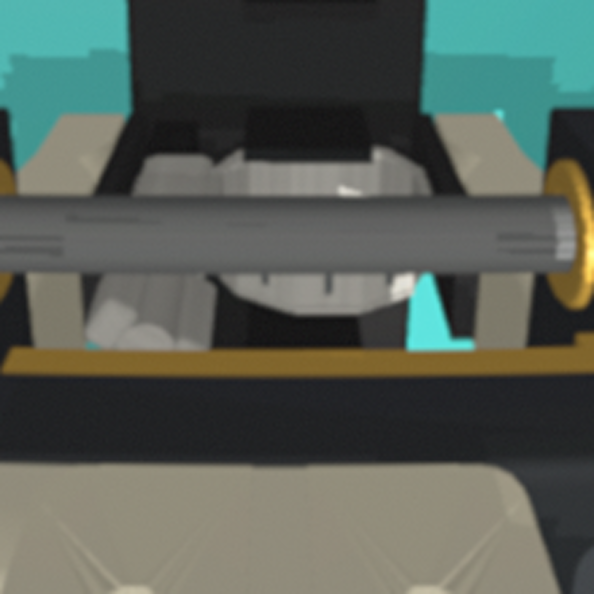

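The gripper view shows the pads on both sides of the band with the wing at (110,320), clear of the left finger. The opening of 52.9 mm matches 53.5.

```bash
python3 -m handwheel '[[[0,0,0],[0,0,0]],[[0,0,0],[0,0,0]],[[0,0,0],[0,0,0]]]' -0.18;  python3 -m handwheel '[[[0,0,-0.02],[0,0,0]],[[0,0,-0.05],[0,0,0]],[[0,0,-0.1],[0,0,0]],[[0,0,-0.15],[0,0,0]],[[0,0,-0.15],[0,0,0]]]'; for i in 1 2; do python3 -m handwheel '[[[0,0,0],[0,0,0]]]';done
```

```text
clock: 4.35
tool_pos: [0.4848, -0.1828, 0.0356]
orientation: [-180.0, 0.1, -177.8]
force: [-0.1, -0.2, 6.5]
opening: 0.0525
clock: 4.77
tool_pos: [0.4848, -0.1828, 0.0673]
orientation: [-180.0, 0.1, -177.9]
force: [0.7, -1.1, -0.2]
opening: 0.0522
clock: 4.85
tool_pos: [0.4842, -0.1827, 0.0659]
orientation: [180.0, 0.1, -177.9]
force: [-0.1, 0.0, -1.3]
opening: 0.0518
clock: 4.93
tool_pos: [0.4836, -0.1826, 0.0651]
orientation: [180.0, 0.0, -177.9]
force: [-0.4, -0.3, -1.3]
opening: 0.0516
```

```bash
python3 -m handwheel '[[[0,0,-0.1],[0,0,0]],[[0,0,-0.2],[0,0,0]],[[0,0,-0.3],[0,0,0]],[[0,0,-0.35],[0,0,0]],[[0,0,-0.35],[0,0,0]]]' -0.13; for i in 1 2; do python3 -m handwheel '[[[0,0,0],[0,0,0]]]';done
python3 - <<'E'
from h import *
for i in range(3):
    s=snap('wrist'); o=get_obs(); print(o['clock'],o['opening'],o['tool_pos'],o['force'])
for n in ('scene','side'):
    s=snap(n); np.savez('s2_'+n,**{k:np.array(v) for k,v in s.items()})
    u,v=proj(s,[.506,.12,.11])[0].astype(int); print(n,u,v)
    save(s,n+'_stub.png',(u-60,v-45,u+60,v+45),4.5)
E
```

```text
clock: 5.35
tool_pos: [0.4851, -0.1828, 0.1368]
orientation: [-180.0, 0.2, -177.9]
force: [-0.6, 0.5, -2.0]
opening: 0.0512
clock: 5.43
tool_pos: [0.4838, -0.1825, 0.1346]
orientation: [180.0, 0.0, -177.9]
force: [-0.1, 2.0, -2.2]
opening: 0.0509
clock: 5.52
tool_pos: [0.4831, -0.1825, 0.1337]
orientation: [180.0, -0.1, -177.9]
force: [-0.4, -0.1, -1.2]
opening: 0.0508
5.5667 0.05124268330356904 [ 0.48306054 -0.18256287  0.13361703] [ 0.3732695   0.07154747 -1.27114371]
5.6167 0.050984196348492265 [ 0.48314221 -0.18259568  0.133642  ] [-0.38286586 -0.20873376 -1.73452803]
5.6667 0.0508394145710769 [ 0.48328965 -0.18262451  0.13379681] [ 0.10196552  0.27040267 -0.46583593]
scene 396 227
side 325 313
```

```bash
python3 to.py 0.501 0.02 0.19 172.2
```

```text
full [-0.1243, 1.0095, -0.2793] [-0.0, -0.0002, 0.0276] first part [-0.1232, 1.0, -0.2767] rows 5.1
```

```bash
python3 -m handwheel '[[[0,0.1,-0.1],[0,0,0.006]],[[-0.04,0.28,-0.2],[0,0,0.012]],[[-0.08,0.46,-0.28],[0,0,0.018]],[[-0.12,0.64,-0.28],[0,0,0.024]],[[-0.12,0.82,-0.28],[0,0,0.0278]]]' -0.17; python3 -m handwheel '[[[0,0.08,0],[0,0,0]],[[0,0.14,0],[0,0,0]],[[0,0.17,0],[0,0,0]],[[0,0.17,0],[0,0,0]],[[0,0.17,0],[0,0,0]]]'
python3 - <<'E'
from h import *
s=snap('wrist'); np.savez('s_w4',**{k:np.array(v) for k,v in s.items()}); o=get_obs(); print(o['clock'],o['opening'],o['tool_pos'],o['orientation'],o['force'])
print(proj(s,[[.506,.123,.113],[.501,.088,.095],[.5225,.244,.144]]))
save(s,'w4.png')
P=cloud(s);Z=P[...,2]
m=(s['z_map']>0)&(Z>.139)&(Z<.150)&(P[...,1]>.16); q=P[m]; print('top',len(q),cv2.minAreaRect((q[:,:2]*1000).astype(np.float32)),q[:,2].mean())
# front top edge: min y per x-bin
e=[]
for x in np.arange(.45,.60,.01):
    b=q[abs(q[:,0]-x)<.004]
    if len(b): e.append((x,b[:,1].min()))
print(np.round(e,4).tolist())
m=(s['z_map']>0)&(Z>.05)&(Z<.125)&(P[...,1]>.07)&(P[...,1]<.19)&(abs(P[...,0]-.506)<.035); q=P[m]; print('stub',len(q),q.min(0),q.max(0))
for y in np.arange(.085,.19,.006):
    b=q[abs(q[:,1]-y)<.003]
    if len(b)>4: print(round(y,3),len(b),'x',b[:,0].min().round(4),b[:,0].max().round(4),'mid of top',b[b[:,2]>b[:,2].max()-.008][:,0].mean().round(4),'ztop',b[:,2].max().round(4))
E
```

```text
clock: 6.18
tool_pos: [0.5034, -0.016, 0.192]
orientation: [179.9, 0.1, 172.0]
force: [0.7, 0.4, -1.7]
opening: 0.0517
clock: 6.6
tool_pos: [0.5064, 0.0152, 0.1906]
orientation: [-180.0, -0.0, 172.1]
force: [-0.0, 0.4, -1.1]
opening: 0.0515
6.65 0.051556790699211895 [0.50634092 0.01492075 0.19067315] [-1.79974439e+02 -3.52220203e-02  1.72084573e+02] [-0.44488234 -0.1064953  -1.2878111 ]
[[300.8919739  343.13986896]
 [300.63871285 295.09141309]
 [300.32433688 476.10447691]]
top 0 ((0.0, 0.0), (0.0, 0.0), 0.0) nan
[]
stub 601 [0.48401153 0.09687014 0.09043018] [0.52040121 0.12164982 0.11452792]
0.097 44 x 0.492 0.5137 mid of top 0.5028 ztop 0.1121
0.103 258 x 0.4846 0.5197 mid of top 0.5014 ztop 0.1139
0.109 208 x 0.484 0.5196 mid of top 0.5009 ztop 0.1145
0.115 76 x 0.4846 0.5204 mid of top 0.496 ztop 0.111
0.121 15 x 0.486 0.4917 mid of top 0.4886 ztop 0.1021<stdin>:6: RuntimeWarning: Mean of empty slice.
  ret = ret.dtype.type(ret / rcount)
```

View pics/w4.png

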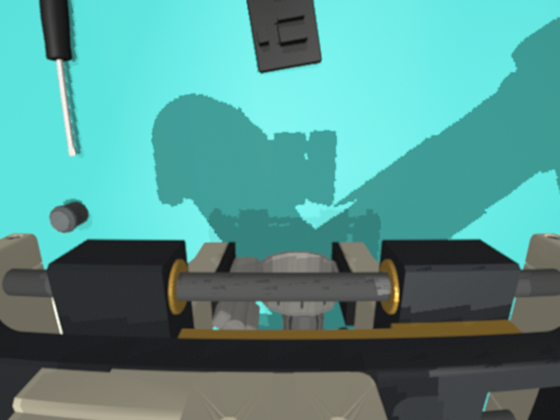

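The wrist view shows the stub end behind the band at (303,320), mostly hidden by the gripper. I'll locate the stub from the two fixed cameras.

Run:
```python
from h import *
from scipy.optimize import least_squares
a=cv2.imread('pics/scene_stub.png');b=cv2.imread('pics/side_stub.png');cv2.imwrite('pics/stub2.png',cv2.resize(np.hstack([a,b]),(800,300)))
for n in ('scene','side'):
  for pre in ('s_','s2_'):
    s=dict(np.load(f'{pre}{n}.npz')); P=cloud(s);Z=P[...,2]
    ok=(s['z_map']>0)
    m=(ok&(Z>.139)&(Z<.150)&(P[...,1]>.16)&(P[...,1]<.33)&(abs(P[...,0]-.52)<.1)); m=cv2.erode(m.astype(np.uint8),np.ones((3,3)))>0
    q=P[m]; print(n,pre,'top',cv2.minAreaRect((q[:,:2]*1000).astype(np.float32)),q[:,2].mean())
    m=ok&(Z>.085)&(Z<.125)&(P[...,1]>.07)&(P[...,1]<.165)&(abs(P[...,0]-.506)<.04); m=cv2.erode(m.astype(np.uint8),np.ones((2,2)))>0
    q=P[m]; 
    psi=np.radians(82.2); u=np.array([np.cos(psi),np.sin(psi)]); w=np.array([-u[1],u[0]])
    al=(q[:,:2]-[.506,.123])@u*1000; la=(q[:,:2]-[.506,.123])@w*1000; zz=q[:,2]*1000
    for x in range(-36,34,4):
        k=abs(al-x)<2
        if k.sum()>6:
            f=least_squares(lambda p:np.hypot(la[k]-p[0],zz[k]-95)-p[1],[0,17],loss='soft_l1')
            print(x,k.sum(),'lat %.1f r %.1f'%tuple(f.x),'ztop %.1f'%zz[k].max(), 'la %.1f %.1f'%(la[k].min(),la[k].max()))
    print('al min',np.sort(al)[:5])
```

```text
scene s_ top ((526.0277099609375, 243.5263671875), (121.017333984375, 153.1092987060547), 81.8886947631836) 0.1436301703819082
-28 10 lat 1.4 r 14.8 ztop 109.1 la -13.4 -1.9
-24 19 lat -0.7 r 14.6 ztop 111.5 la -17.5 3.4
-20 22 lat -0.9 r 15.6 ztop 111.8 la -18.6 -1.2
-16 28 lat -0.2 r 17.1 ztop 113.7 la -18.6 3.1
-12 25 lat -1.2 r 17.0 ztop 114.7 la -18.8 6.1
-8 32 lat -1.0 r 16.8 ztop 114.6 la -19.3 8.0
-4 23 lat 0.1 r 18.0 ztop 113.7 la -19.3 5.5
0 37 lat 1.5 r 19.9 ztop 118.1 la -18.9 16.3
4 65 lat 0.1 r 16.8 ztop 117.5 la -19.4 17.0
8 29 lat -1.0 r 13.7 ztop 109.9 la -15.9 7.0
12 25 lat -1.0 r 13.7 ztop 111.4 la -14.9 6.4
16 26 lat -1.1 r 13.6 ztop 110.7 la -16.2 4.8
20 26 lat -1.3 r 13.8 ztop 110.2 la -15.5 5.7
24 27 lat -1.3 r 13.9 ztop 110.1 la -15.8 2.4
28 25 lat -0.9 r 13.9 ztop 110.9 la -17.3 5.2
32 23 lat -0.7 r 14.1 ztop 110.9 la -15.2 2.6
al min [-29.43714054 -28.53767282 -28.45893625 -28.11851105 -26.90429618]
scene s2_ top ((526.1175537109375, 243.33795166015625), (120.6650619506836, 151.49754333496094), 82.14900970458984) 0.14362554225712934
-28 8 lat -2.2 r 12.7 zto
[... 1874 characters left out ...]
 r 15.5 ztop 111.7 la -12.1 17.9
-16 47 lat 2.8 r 16.8 ztop 114.2 la -10.6 18.9
-12 57 lat 2.2 r 17.3 ztop 114.3 la -12.3 19.8
-8 58 lat 2.5 r 17.2 ztop 113.8 la -13.2 20.5
-4 46 lat 2.3 r 17.4 ztop 113.8 la -13.2 20.3
0 20 lat 0.2 r 20.6 ztop 117.4 la -12.1 20.0
4 160 lat 2.1 r 18.4 ztop 118.0 la -13.7 19.9
8 51 lat 2.8 r 14.4 ztop 117.9 la -11.5 19.3
12 46 lat 2.4 r 14.3 ztop 110.3 la -10.6 16.7
16 45 lat 2.3 r 14.3 ztop 111.2 la -10.0 15.9
20 51 lat 2.1 r 14.5 ztop 110.7 la -8.7 16.6
24 49 lat 2.4 r 14.1 ztop 110.3 la -9.4 16.7
28 50 lat 2.4 r 14.0 ztop 111.2 la -9.6 15.7
32 47 lat 2.4 r 14.1 ztop 110.3 la -8.5 16.8
al min [-27.52003752 -27.28815192 -26.97177774 -25.87629278 -25.67511643]
```

View pics/stub2.png

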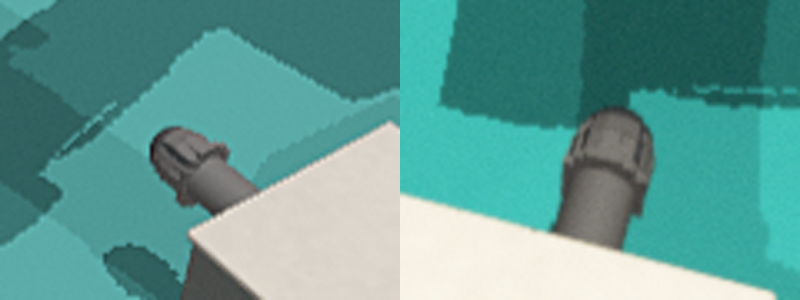

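```bash
cat > inhand.py <<'E'
from h import *
from scipy.optimize import least_squares
def inhand(s,o):
    P=cloud(s); y=np.radians(o['orientation'][2]); tx=np.array([np.cos(y),np.sin(y)]); ty=np.array([np.sin(y),-np.cos(y)])
    D=P[...,:2]-o['tool_pos'][:2]; X=(D@tx)*1000; Y=(D@ty)*1000; Zr=(P[...,2]-o['tool_pos'][2])*1000
    ok=(s['z_map']>0)&(abs(Y)<12)&(X>-9)&(X<26)&(Zr>8)&(Zr<32)
    x,yy,z=X[ok],Y[ok],Zr[ok]
    f=least_squares(lambda p:np.hypot(x-p[0],z-p[1])-20,[6.75,6.4],loss='soft_l1',f_scale=.5)
    print('band in tool: n',ok.sum(),'x,z of centre',f.x.round(2),'y range',np.percentile(yy,[3,50,97]).round(1),'resid',np.median(abs(f.fun)).round(2))
    k=(s['z_map']>0)&(abs(Y)<16)&(X<-8)&(X>-34)&(Zr>35)&(Zr<48)
    print('key', k.sum(), [X[k].mean().round(1),Y[k].mean().round(1),Zr[k].max().round(1)] if k.any() else '')
E
python3 - <<'E'
from inhand import *
inhand(dict(np.load('s_w4.npz')),get_obs())
E
```

```text
band in tool: n 843 x,z of centre [7.73 6.21] y range [-4.5  5.1  7.9] resid 0.39
key 1298 [np.float64(-20.6), np.float64(-2.2), np.float64(48.0)]
```

```bash
python3 to.py 0.5018 0.0479 0.0887 172.2
```

```text
full [0.0449, 0.1604, 0.5098] [-0.0001, -0.0001, -0.0003] first part [0.0449, 0.1604, 0.5098] rows 2.6
```

```bash
python3 -m handwheel '[[[0.01,0.03,0.12],[0,0,-0.0003]],[[0.02,0.07,0.24],[0,0,-0.0003]],[[0.03,0.1,0.36],[0,0,-0.0003]],[[0.04,0.13,0.45],[0,0,-0.0003]],[[0.045,0.16,0.51],[0,0,-0.0003]]]'; python3 -m handwheel '[[[0,0,0],[0,0,0]],[[0,0,0],[0,0,0]],[[0,0,0],[0,0,0]]]'; python3 to.py 0.5018 0.0479 0.0887 172.2; python3 to.py 0.5062 0.0798 0.0887 172.2; python3 -c "
from inhand import *
s=snap('wrist'); inhand(s,get_obs())"
```

```text
clock: 7.07
tool_pos: [0.5008, 0.0472, 0.087]
orientation: [-179.9, -0.1, 172.1]
force: [0.2, -0.6, -0.7]
opening: 0.0515
clock: 7.32
tool_pos: [0.5026, 0.0481, 0.0897]
orientation: [180.0, 0.0, 172.2]
force: [-0.6, -0.3, -0.1]
opening: 0.0518
full [0.0037, -0.0013, 0.0051] [0.0, 0.0001, -0.0] first part [0.0037, -0.0013, 0.0051] rows 0.0
full [0.0035, 0.1597, 0.0051] [0.0, 0.0001, -0.0] first part [0.0035, 0.1597, 0.0051] rows 0.8
band in tool: n 808 x,z of centre [7.78 5.94] y range [0.7 4.7 7.4] resid 0.36
key 1297 [np.float64(-20.4), np.float64(-2.7), np.float64(47.9)]
```

```bash
python3 -m handwheel '[[[0.002,0.04,0.005],[0,0,0]],[[0.003,0.08,0.005],[0,0,0]],[[0.0035,0.12,0.005],[0,0,0]],[[0.0035,0.16,0.005],[0,0,0]],[[0.0035,0.185,0.005],[0,0,0]]]'; python3 -m handwheel '[[[0,0.012,0],[0,0,0]],[[0,0.024,0],[0,0,0]],[[0,0.024,0],[0,0,0]]]'; python3 to.py 0.5075 0.0895 0.0887 172.2
python3 - <<'E'
from h import *
ims=[]
for n in('scene','side'):
    s=snap(n); u,v=proj(s,[.507,.1,.1])[0].astype(int); ims.append(cv2.resize(s['color'][v-45:v+45,u-60:u+60],(400,300),interpolation=cv2.INTER_CUBIC))
cv2.imwrite('pics/ins.png',np.hstack(ims)[...,::-1]); print(get_obs()['force'],get_obs()['moment'])
E
```

```text
clock: 7.78
tool_pos: [0.5067, 0.0869, 0.0882]
orientation: [180.0, 0.0, 172.3]
force: [0.2, -0.1, -1.3]
opening: 0.0516
clock: 8.03
tool_pos: [0.507, 0.0907, 0.0879]
orientation: [-180.0, -0.0, 172.3]
force: [0.1, 0.2, -0.7]
opening: 0.0514
full [-0.0034, -0.0057, -0.004] [-0.0, -0.0, 0.0002] first part [-0.0034, -0.0057, -0.004] rows 0.0
[-1.03728409  0.24649444 -0.60865704] [ 0.04991983 -0.07994779  0.00182923]
```

View pics/ins.png

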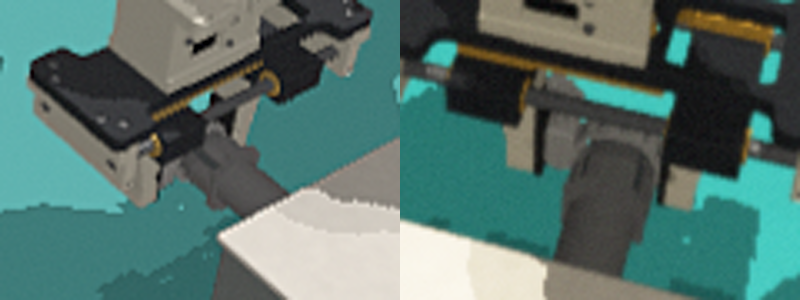

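The band is around the dome's end, with fingers on both sides of the stub and no contact force. I'll slide on in small steps.

```bash
python3 -m handwheel '[[[-0.002,0.01,-0.002],[0,0,0]],[[-0.002,0.02,-0.003],[0,0,0]],[[-0.002,0.03,-0.003],[0,0,0]],[[-0.002,0.03,-0.003],[0,0,0]]]'; python3 -c "
from h import *
o=get_obs(); print(o['force'],o['moment'])"; python3 -m handwheel '[[[0,0.01,0],[0,0,0]],[[0,0.02,0],[0,0,0]],[[0,0.02,0],[0,0,0]]]'; python3 -c "
from h import *
o=get_obs(); print(o['force'],o['moment'])"
```

```text
clock: 8.47
tool_pos: [0.5076, 0.0959, 0.0883]
orientation: [-180.0, -0.1, 172.2]
force: [-1.4, -0.7, -1.4]
opening: 0.0517
[-1.35373798 -0.73338986 -1.43130285] [-0.01813991  0.81027     0.00153907]
clock: 8.72
tool_pos: [0.5081, 0.0995, 0.0884]
orientation: [-179.9, -0.1, 172.2]
force: [-2.5, -4.7, 0.9]
opening: 0.0513
[-2.47359059 -4.68268244  0.93921048] [-1.30569331  0.92899638  0.06249954]
```

```bash
python3 -m handwheel '[[[0.003,0.008,0],[0,0,0]],[[0.003,0.015,0],[0,0,0]],[[0.003,0.015,0],[0,0,0]]]'; python3 -c "
from h import *
o=get_obs(); print(o['force'],o['moment'])"; python3 -m handwheel '[[[0,0.008,0],[0,0,0]],[[0,0.015,0],[0,0,0]],[[0,0.015,0],[0,0,0]]]'; python3 -c "
from h import *
o=get_obs(); print(o['force'],o['moment'])"
```

```text
clock: 8.97
tool_pos: [0.5086, 0.1032, 0.0887]
orientation: [-180.0, 0.0, 172.2]
force: [-1.0, -3.4, 0.9]
opening: 0.0515
[-0.98354371 -3.35108385  0.94492326] [-1.04352811  0.67592437  0.02956905]
clock: 9.22
tool_pos: [0.509, 0.1064, 0.0886]
orientation: [180.0, 0.0, 172.2]
force: [-2.4, -2.2, 1.6]
opening: 0.0518
[-2.36093642 -2.15765796  1.61931555] [-0.9275202   0.67779261  0.04850693]
```

```bash
python3 -m handwheel '[[[0.004,0.008,0.002],[0,0,0]],[[0.004,0.015,0.002],[0,0,0]],[[0.004,0.015,0.002],[0,0,0]]]'; python3 -m handwheel '[[[0,0.008,0],[0,0,0]],[[0,0.013,0],[0,0,0]],[[0,0.013,0],[0,0,0]]]'; python3 -c "
from h import *
o=get_obs(); print(o['force'],o['moment'])"
```

```text
clock: 9.47
tool_pos: [0.509, 0.1097, 0.0883]
orientation: [180.0, 0.0, 172.2]
force: [-1.3, -2.9, 2.5]
opening: 0.0516
clock: 9.72
tool_pos: [0.5092, 0.1121, 0.0883]
orientation: [180.0, 0.0, 172.2]
force: [0.0, -2.1, 2.5]
opening: 0.0516
[ 0.00549804 -2.11878348  2.53912397] [-0.90767357 -0.02568741  0.02409263]
```

```bash
for i in 1 2 3; do python3 -m handwheel '[[[0,0.003,-0.001],[0,0,0]],[[0,0.006,-0.001],[0,0,0]],[[0,0.006,-0.001],[0,0,0]]]' | grep -E 'tool_pos|force'; done
```

```text
tool_pos: [0.5093, 0.1132, 0.0884]
force: [0.6, -2.9, 1.7]
tool_pos: [0.5093, 0.114, 0.0886]
force: [1.0, -5.7, 1.5]
tool_pos: [0.5092, 0.1141, 0.0886]
force: [3.5, -11.1, 0.8]
```

```bash
for i in 1 2; do python3 -m handwheel '[[[-0.001,0.003,0],[0,0,0]],[[-0.001,0.005,0],[0,0,0]],[[-0.001,0.005,0],[0,0,0]]]' | grep -E 'clock|tool_pos|orient|force'; done;  python3 -c "
from inhand import *
o=get_obs(); print(o['force'],o['moment']); s=snap('wrist'); inhand(s,o)"
```

```text
clock: 10.72
tool_pos: [0.5092, 0.1142, 0.0886]
orientation: [-179.8, -0.1, 172.2]
force: [3.5, -14.8, 2.6]
clock: 10.97
tool_pos: [0.5092, 0.1142, 0.0886]
orientation: [-179.7, -0.1, 172.2]
force: [3.4, -18.2, 3.9]
[  3.44608941 -18.18932089   3.86735306] [-6.52805189 -1.4450257   0.18481007]
band in tool: n 1883 x,z of centre [7.36 6.88] y range [-11.6   6.1  10.9] resid 1.12
key 1323 [np.float64(-20.5), np.float64(-2.5), np.float64(47.9)]
```

```bash
python3 -m handwheel '[[[-0.001,0.004,0],[0,0,0]],[[-0.001,0.007,0],[0,0,0]],[[-0.001,0.007,0],[0,0,0]]]'
python3 - <<'E'
from h import *
ims=[]
for n in('scene','side'):
    s=snap(n); np.savez('s3_'+n,**{k:np.array(v) for k,v in s.items()}); u,v=proj(s,[.506,.118,.11])[0].astype(int); ims.append(cv2.resize(s['color'][v-30:v+30,u-40:u+40],(400,300),interpolation=cv2.INTER_CUBIC))
cv2.imwrite('pics/home.png',np.hstack(ims)[...,::-1]); print(get_obs()['force'],get_obs()['moment'])
E
```

```text
clock: 11.27
tool_pos: [0.5092, 0.1143, 0.0886]
orientation: [-179.6, -0.2, 172.2]
force: [4.5, -23.9, 5.5]
opening: 0.0517
[  4.35191147 -24.03233609   4.41798685] [-8.49020985 -1.6928527   0.21798883]
```

View pics/home.png

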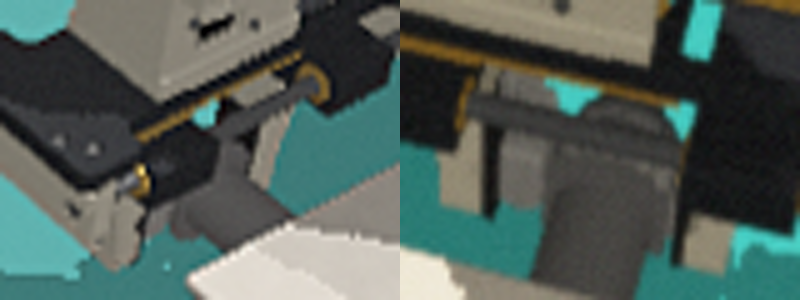

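```bash
python3 -m handwheel '[[[0.001,-0.012,0],[0,0,0]],[[0.001,-0.023,0],[0,0,0]],[[0.001,-0.025,0],[0,0,0]],[[0.001,-0.025,0],[0,0,0]]]'; python3 -m handwheel '[[[0,0,0],[0,0,0]],[[0,0,0],[0,0,0]],[[0,0,0],[0,0,0]],[[0,0,0],[0,0,0]],[[0,0,0],[0,0,0]]]' -0.6; python3 to.py 0.5092 0.1143 0.20 172.2
```

```text
clock: 11.7
tool_pos: [0.5095, 0.1138, 0.0887]
orientation: [180.0, -0.0, 172.2]
force: [1.1, -2.7, 0.5]
opening: 0.0514
clock: 12.12
tool_pos: [0.5096, 0.114, 0.0887]
orientation: [180.0, 0.0, 172.2]
force: [0.3, 0.1, -0.9]
opening: 0.0693
full [0.0019, 0.0013, -0.5563] [0.0, 0.0, 0.0001] first part [0.0019, 0.0013, -0.5563] rows 2.7
```

```bash
python3 -m handwheel '[[[0,0,-0.1],[0,0,0]],[[0,0,-0.3],[0,0,0]],[[0,0,-0.5],[0,0,0]],[[0,0,-0.7],[0,0,0]],[[0,0,-0.9],[0,0,0]]]'; python3 -m handwheel '[[[0,-0.1,0],[0,0,0]],[[0,-0.15,0],[0,0,0]],[[0,-0.15,0],[0,0,0]],[[0,-0.15,0],[0,0,0]]]';  cat > look.py <<'E'
from h import *
from scipy.optimize import least_squares
import sys
s=snap('wrist'); np.savez('s_last',**{k:np.array(v) for k,v in s.items()}); o=get_obs(); P=cloud(s); ok=s['z_map']>0
print(o['clock'],o['tool_pos'],o['orientation'])
psi=np.radians(82.2); u=np.array([np.cos(psi),np.sin(psi)]); w=np.array([-u[1],u[0]])
D=(P[...,:2]-[.506,.123])*1000; al=D@u; la=D@w; z=P[...,2]*1000
def show(name,m):
    q=P[m]
    if len(q)<5: print(name,len(q)); return
    print(name,len(q),'world',q.mean(0).round(4),'al %.1f [%.1f %.1f] la %.1f [%.1f %.1f]'%(al[m].mean(),al[m].min(),al[m].max(),la[m].mean(),la[m].min(),la[m].max()),cv2.minAreaRect((q[:,:2]*1000).astype(np.float32)))
show('key',ok&(z>126)&(z<137)&(la<-14)&(la>-42)&(abs(al+8)<16))
for x in range(-40,30,3):
    k=ok&(abs(al-x)<1.5)&(z>97)&(z<122)&(la>-15)&(la<25)
    if k.sum()>8:
        f=least_squares(lambda p:np.hypot(la[k]-p[0],z[k]-p[1])-p[2],[0,95,18],loss='soft_l1')
        print(x,k.sum(),'lat %.1f zc %.1f r %.1f'%tuple(f.x),'ztop %.1f'%z[k].max(),'la max %.1f'%la[k].max())
uv=proj(s,[.509,.117,.12])[0].astype(int); x0=min(max(0,uv[0]-80),400); y0=min(max(0,uv[1]-60),300)
save(s,sys.argv[1],(x0,y0,x0+160,y0+120),4); print(uv,x0,y0)
E
python3 look.py k1.png
```

```text
clock: 12.53
tool_pos: [0.5091, 0.1136, 0.2708]
orientation: [180.0, 0.0, 172.2]
force: [1.1, 0.6, -0.2]
opening: 0.07
clock: 12.87
tool_pos: [0.5049, 0.0835, 0.2678]
orientation: [-180.0, -0.1, 172.2]
force: [0.1, -0.0, -0.4]
opening: 0.0702
12.9167 [0.5049773  0.0837712  0.26762729] [-1.79949115e+02 -9.44160049e-02  1.72185501e+02]
key 173 world [0.5285 0.1109 0.132 ] al -9.0 [-15.5 -0.8] la -23.9 [-32.6 -15.4] ((528.5620727539062, 111.61797332763672), (8.173737525939941, 17.09136390686035), 48.47650909423828)
-34 85 lat 2.8 zc 95.0 r 9.7 ztop 107.9 la max 13.5
-31 89 lat 2.7 zc 95.6 r 12.1 ztop 109.6 la max 14.6
-28 90 lat 2.7 zc 95.4 r 14.3 ztop 111.7 la max 16.7
-25 94 lat 2.8 zc 94.9 r 15.3 ztop 112.9 la max 17.7
-22 98 lat 2.7 zc 95.7 r 15.8 ztop 112.9 la max 18.9
-19 104 lat 2.7 zc 96.1 r 16.4 ztop 113.8 la max 19.9
-16 112 lat 2.5 zc 97.4 r 16.1 ztop 115.9 la max 20.9
-13 133 lat 2.9 zc 98.5 r 17.1 ztop 116.3 la max 22.0
-10 100 lat 2.5 zc 94.9 r 20.4 ztop 116.1 la max 22.0
-7 101 lat 2.6 zc 95.2 r 20.1 ztop 116.3 la max 22.1
-4 106 lat 2.6 zc 95.2 r 20.1 ztop 116.6 la max 22.2
-1 109 lat 2.8 zc 98.5 r 18.4 ztop 118.7 la max 20.9
2 66 lat 2.8 zc 100.1 r 17.5 ztop 118.2 la max 19.7
5 15 lat 2.5 zc 95.7 r 13.9 ztop 110.1 la max 11.5
8 72 lat 2.5 zc 95.4 r 14.2 ztop 110.2 la max 16.1
11 71 lat 2.5 zc 95.1 r 14.4 ztop 110.7 la max 16.2
14 72 lat 2.5 zc 94.9 r 14.6 ztop 110.8 la max 16.2
17 74 lat 2.5 zc 95.2 r 14.4 ztop 110.6 la max 16.3
20 71 lat 2.4 zc 95.2 r 14.4 ztop 110.6 la max 16.3
23 68 lat 2.5 zc 95.4 r 14.3 ztop 111.9 la max 16.4
26 74 lat 2.5 zc 94.9 r 14.6 ztop 111.2 la max 16.5
29 70 lat 2.4 zc 94.7 r 14.8 ztop 110.3 la max 16.5
[283 233] 203 173
```

View pics/k1.png

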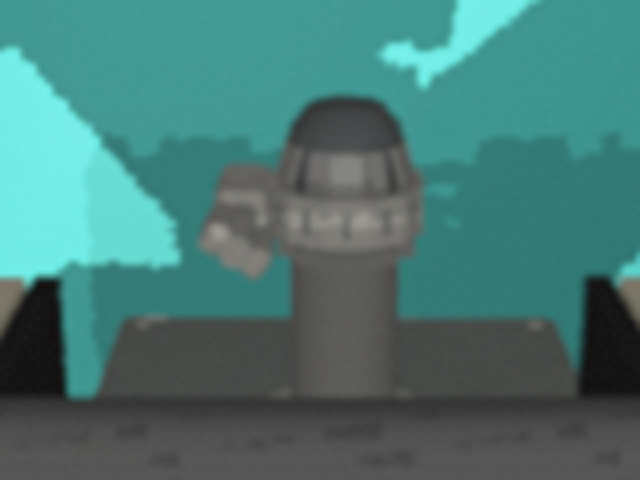

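The view shows the band ring just ahead of the collar around (345,225), square to the stub, with the wing at (235,245). The fits put the band at al −14.5 to −2 and the collar at −2 to 2, at the same lateral position as the stub.

```bash
python3 to.py 0.5291 0.1116 0.18 -131.5
```

```text
full [-0.1013, 0.1546, 0.4378] [-0.0, -0.0003, -0.1564] first part [-0.1013, 0.1546, 0.4378] rows 7.9
```

```bash
python3 -m handwheel '[[[-0.1,0.155,0.1],[0,0,-0.02]],[[-0.1,0.155,0.2],[0,0,-0.04]],[[-0.1,0.155,0.3],[0,0,-0.06]],[[-0.1,0.155,0.4],[0,0,-0.08]],[[-0.1,0.155,0.438],[0,0,-0.098]]]' 0.09; python3 to.py 0.5291 0.1116 0.18 -131.5
```

```text
clock: 13.33
tool_pos: [0.5277, 0.1118, 0.1768]
orientation: [180.0, -0.4, -152.1]
force: [-0.6, -0.3, -0.1]
opening: 0.0431
full [-0.0057, -0.0043, -0.0162] [0.0002, -0.001, -0.0573] first part [-0.0057, -0.0043, -0.0162] rows 2.9
```

```bash
python3 -m handwheel '[[[-0.004,-0.002,-0.01],[0,0,-0.019]],[[-0.004,-0.002,-0.01],[0,0,-0.038]],[[-0.004,-0.002,-0.01],[0,0,-0.0575]],[[-0.004,-0.002,-0.01],[0,0,-0.0575]],[[-0.004,-0.002,-0.01],[0,0,-0.0575]]]'; python3 to.py 0.5291 0.1116 0.1325 -131.5
python3 - <<'E'
from h import *
for i in range(4):
    s=snap('wrist'); o=get_obs(); print(o['joint_pos'][5],o['moment'].round(3) if hasattr(o['moment'],'round') else o['moment'],o['tool_pos'])
u,v=proj(s,[.529,.1116,.125])[0].astype(int); print(u,v); x0=min(max(0,u-80),400);y0=min(max(0,v-60),300); save(s,'k2.png',(x0,y0,x0+160,y0+120),4)
P=cloud(s); m=(s['z_map']>0)&(P[...,2]>.127)&(P[...,2]<.138)&(np.hypot(P[...,0]-.529,P[...,1]-.1116)<.014); q=P[m]; print(len(q),q.mean(0),cv2.minAreaRect((q[:,:2]*1000).astype(np.float32)))
E
```

```text
clock: 13.75
tool_pos: [0.5301, 0.1122, 0.1821]
orientation: [180.0, -0.1, -132.0]
force: [-0.1, 0.2, -0.5]
opening: 0.0398
full [0.0052, 0.0015, 0.2481] [0.0001, -0.0003, -0.0014] first part [0.0052, 0.0015, 0.2481] rows 1.2
15.300551137873168 [-0.005 -0.059 -0.018] [0.53012475 0.11217986 0.18235383]
15.33349253429747 [ 0.019 -0.047 -0.005] [0.53020065 0.11215765 0.18258191]
15.377309327282687 [ 0.039 -0.002 -0.02 ] [0.53023346 0.1120862  0.18272868]
15.41957656522025 [ 0.005 -0.023 -0.043] [0.53031336 0.1120834  0.18291317]
283 231
307 [0.52985887 0.11112546 0.13260435] ((529.37255859375, 111.55845642089844), (7.877739906311035, 16.761430740356445), 52.27241897583008)
```

View pics/k2.png

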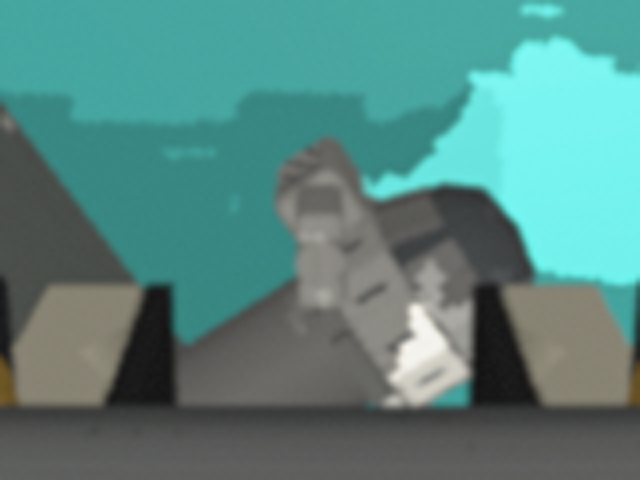

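```bash
python3 -c "
from h import *
o=get_obs(); print(np.round(o['joint_pos'],1), o['orientation'])"
```

```text
[ 32.7  10.8 -20.8  -0.  -58.4  15.4] [ 1.79992244e+02 -2.36827625e-02 -1.31924640e+02]
```

```bash
python3 to.py 0.5292 0.1116 0.1325 -130.5; python3 -m handwheel '[[[0.005,0,0.07],[0,0,-0.003]],[[0.005,0.001,0.14],[0,0,-0.004]],[[0.005,0.001,0.21],[0,0,-0.004]],[[0.005,0.001,0.25],[0,0,-0.004]],[[0.005,0.001,0.25],[0,0,-0.004]]]';python3 -m handwheel '[[[0,0,0],[0,0,0]],[[0,0,0],[0,0,0]]]'; python3 to.py 0.5292 0.1116 0.1325 -130.5
```

```text
full [0.0054, 0.0025, 0.2521] [0.0, -0.0001, -0.004] first part [0.0054, 0.0025, 0.2521] rows 1.2
clock: 14.37
tool_pos: [0.5285, 0.1109, 0.1315]
orientation: [179.9, -0.2, -130.4]
force: [0.2, -0.7, 0.4]
opening: 0.04
clock: 14.53
tool_pos: [0.5301, 0.1116, 0.1339]
orientation: [-180.0, 0.0, -130.4]
force: [-0.3, 0.6, 0.6]
opening: 0.0397
full [0.0028, 0.0034, 0.007] [-0.0001, 0.0001, 0.0004] first part [0.0028, 0.0034, 0.007] rows 0.0
```

```bash
python3 -m handwheel '[[[0.003,0.003,0.006],[0,0,0]],[[0.003,0.003,0.006],[0,0,0]],[[0.003,0.003,0.006],[0,0,0]],[[0.003,0.003,0.006],[0,0,0]],[[0.003,0.003,0.006],[0,0,0]]]' 1; python3 -m handwheel '[[[0,0,0],[0,0,0]],[[0,0,0],[0,0,0]],[[0,0,0],[0,0,0]],[[0,0,0],[0,0,0]],[[0,0,0],[0,0,0]]]'
cat > st.py <<'E'
from h import *
F=[];M=[]
for i in range(3):
    snapshot('wrist'); o=get_obs(); F.append(o['force']);M.append(o['moment'])
print('t %.2f'%o['clock'],'pos',np.round(o['tool_pos'],4),'rpy',np.round(o['orientation'],1),'j1 j6',np.round(o['joint_pos'],1)[[0,5]],'F',np.mean(F,0).round(1),'M',np.mean(M,0).round(3),'mz',np.round([m[2] for m in M],3),'open',round(float(o['opening']),4))
E
python3 st.py
```

```text
clock: 14.95
tool_pos: [0.5288, 0.1114, 0.1322]
orientation: [-180.0, 0.0, -130.3]
force: [0.2, 0.4, -0.2]
opening: 0.012
clock: 15.37
tool_pos: [0.5294, 0.1116, 0.1323]
orientation: [-180.0, 0.1, -130.3]
force: [2.6, 0.2, 1.5]
opening: 0.0075
t 15.52 pos [0.5293 0.1116 0.1323] rpy [-1.800e+02  1.000e-01 -1.303e+02] j1 j6 [32.7 17. ] F [3.3 1.3 2. ] M [ 0.455 -1.288 -0.023] mz [ 0.01  -0.066 -0.013] open 0.008
```

```bash
python3 -m handwheel '[[[-0.0034,-0.0018,0],[0,0,0.014]],[[-0.0034,-0.0018,0],[0,0,0.028]],[[-0.0034,-0.0018,0],[0,0,0.042]],[[-0.0034,-0.0018,0],[0,0,0.056]],[[-0.0034,-0.0018,0],[0,0,0.07]]]'; python3 st.py
```

```text
clock: 15.93
tool_pos: [0.5286, 0.1099, 0.1319]
orientation: [-179.9, -0.2, -155.8]
force: [2.0, -5.7, 4.3]
opening: 0.0076
t 16.08 pos [0.5286 0.1099 0.1319] rpy [-179.9   -0.2 -155.6] j1 j6 [32.6 -8.2] F [ 1.5 -5.1  3.8] M [-2.096 -0.553  0.256] mz [0.323 0.259 0.185] open 0.0079
```

```bash
python3 -m handwheel '[[[0,0,0],[0,0,0.015]],[[0,0,0],[0,0,0.03]],[[0,0,0],[0,0,0.045]],[[0,0,0],[0,0,0.06]],[[0,0,0],[0,0,0.075]]]'; python3 st.py;  python3 -m handwheel '[[[0,0,0],[0,0,0.015]],[[0,0,0],[0,0,0.03]],[[0,0,0],[0,0,0.045]],[[0,0,0],[0,0,0.06]],[[0,0,0],[0,0,0.075]]]' >/dev/null; python3 st.py
```

```text
clock: 16.5
tool_pos: [0.5283, 0.1099, 0.1318]
orientation: [-179.8, -0.1, 177.2]
force: [0.2, -4.6, 3.6]
opening: 0.0078
t 16.65 pos [0.5283 0.1101 0.1318] rpy [-1.798e+02 -1.000e-01  1.774e+02] j1 j6 [ 32.6 -35.2] F [ 0.1 -5.3  4.2] M [-1.881 -0.214  0.28 ] mz [0.293 0.252 0.295] open 0.0077
t 17.22 pos [0.5282 0.1101 0.1316] rpy [-1.798e+02 -1.000e-01  1.504e+02] j1 j6 [ 32.6 -62.2] F [ 0.7 -5.1  3.4] M [-1.967 -0.206  0.293] mz [0.307 0.298 0.275] open 0.0077
```

```bash
python3 -m handwheel '[[[0,0,0],[0,0,0.015]],[[0,0,0],[0,0,0.03]],[[0,0,0],[0,0,0.045]],[[0,0,0],[0,0,0.06]],[[0,0,0],[0,0,0.07]]]'>/dev/null; python3 st.py;  python3 -m handwheel '[[[0,0,0],[0,0,0.01]],[[0,0,0],[0,0,0.02]],[[0,0,0],[0,0,0.025]]]' >/dev/null; python3 st.py
```

```text
t 17.78 pos [0.5281 0.1103 0.1316] rpy [-179.8    0.   125.4] j1 j6 [ 32.6 -87.3] F [-1.4 -5.3  4.3] M [-1.937  0.329  0.298] mz [0.286 0.29  0.318] open 0.0075
t 18.18 pos [0.5281 0.1104 0.1316] rpy [-179.8    0.   116.4] j1 j6 [ 32.6 -96.2] F [-1.2 -5.   4.4] M [-1.939  0.503  0.28 ] mz [0.302 0.222 0.316] open 0.0079
```

```bash
for i in 1 2 3; do python3 -m handwheel '[[[0,0,0],[0,0,0.01]],[[0,0,0],[0,0,0.02]],[[0,0,0],[0,0,0.02]]]' >/dev/null; python3 st.py; done
```

```text
t 18.58 pos [0.5281 0.1104 0.1316] rpy [-1.798e+02  1.000e-01  1.092e+02] j1 j6 [  32.6 -103.4] F [-1.6 -5.4  3.9] M [-1.832  0.635  0.28 ] mz [0.308 0.288 0.243] open 0.0081
t 18.98 pos [0.5281 0.1105 0.1316] rpy [-1.798e+02  1.000e-01  1.020e+02] j1 j6 [  32.6 -110.6] F [-1.9 -4.5  4.5] M [-1.745  0.695  0.304] mz [0.341 0.284 0.286] open 0.0075
t 19.38 pos [0.528  0.1105 0.1315] rpy [-1.798e+02  1.000e-01  9.480e+01] j1 j6 [  32.6 -117.8] F [-2.1 -4.7  5. ] M [-1.718  0.888  0.272] mz [0.339 0.257 0.22 ] open 0.0075
```

```bash
for i in 1 2 3; do python3 -m handwheel '[[[0,0,0],[0,0,0.01]],[[0,0,0],[0,0,0.02]],[[0,0,0],[0,0,0.02]]]' >/dev/null; python3 st.py; done
```

```text
t 19.78 pos [0.528  0.1106 0.1316] rpy [-1.798e+02  1.000e-01  8.760e+01] j1 j6 [  32.7 -125. ] F [-2.5 -4.5  4.8] M [-1.63   0.931  0.288] mz [0.254 0.252 0.358] open 0.0079
t 20.18 pos [0.528  0.1107 0.1316] rpy [-1.799e+02  1.000e-01  8.050e+01] j1 j6 [  32.7 -132.2] F [-2.8 -4.1  4.9] M [-1.574  1.003  0.272] mz [0.269 0.262 0.285] open 0.008
t 20.58 pos [0.528  0.1107 0.1316] rpy [-1.799e+02  1.000e-01  7.330e+01] j1 j6 [  32.7 -139.4] F [-2.9 -3.7  5.5] M [-1.487  1.015  0.279] mz [0.293 0.277 0.268] open 0.0076
```

```bash
for i in 1 2 3; do python3 -m handwheel '[[[0,0,0],[0,0,0.01]],[[0,0,0],[0,0,0.02]],[[0,0,0],[0,0,0.02]]]' >/dev/null; python3 st.py; done
```

```text
t 20.98 pos [0.528  0.1108 0.1316] rpy [-1.799e+02  1.000e-01  6.610e+01] j1 j6 [  32.7 -146.6] F [-2.8 -4.   5. ] M [-1.389  1.043  0.336] mz [0.331 0.343 0.333] open 0.008
t 21.38 pos [0.528  0.1108 0.1316] rpy [-179.9    0.2   58.9] j1 j6 [  32.7 -153.8] F [-3.1 -3.3  5.4] M [-1.303  1.047  0.307] mz [0.312 0.28  0.33 ] open 0.0073
t 21.78 pos [0.5281 0.1109 0.1316] rpy [-179.9    0.2   51.7] j1 j6 [  32.7 -161. ] F [-3.1 -3.2  5. ] M [-1.272  1.087  0.305] mz [0.319 0.297 0.299] open 0.0075
```

```bash
Z='[[[0,0,0],[0,0,0]],[[0,0,0],[0,0,0]],[[0,0,0],[0,0,0]],[[0,0,0],[0,0,0]],[[0,0,0],[0,0,0]]]'; python3 -m handwheel '[[[0,0,0],[0,0,0]],[[0,0,0],[0,0,0]],[[0,0,0],[0,0,0]],[[0,0,0],[0,0,0]],[[0,0,0],[0,0,0]]]' 0.2; python3 st.py
```

```text
clock: 22.2
tool_pos: [0.5294, 0.1118, 0.1318]
orientation: [-180.0, -0.0, 51.5]
force: [0.3, 0.4, 0.2]
opening: 0.0332
t 22.35 pos [0.5295 0.1117 0.1319] rpy [-180.    -0.    51.5] j1 j6 [  32.7 -161.2] F [-0.1  0.1  0.7] M [-0.027 -0.194  0.01 ] mz [-0.014  0.045 -0.001] open 0.0348
```

```bash
for i in 1 2 3 4; do python3 -m handwheel '[[[0,0,0],[0,0,-0.02]],[[0,0,0],[0,0,-0.04]],[[0,0,0],[0,0,-0.06]],[[0,0,0],[0,0,-0.08]],[[0,0,0],[0,0,-0.1]]]' | grep -E 'orient|force'; done; python3 -m handwheel '[[[0,0,-0.02],[0,0,-0.02]],[[0,0,-0.04],[0,0,-0.04]],[[0,0,-0.08],[0,0,-0.06]],[[0,0,-0.14],[0,0,-0.08]],[[0,0,-0.2],[0,0,-0.1]]]'; python3 st.py; python3 look.py k3.png | head -3
python3 - <<'E'
from h import *
s=dict(np.load('s_last.npz'));P=cloud(s); m=(s['z_map']>0)&(P[...,2]>.127)&(P[...,2]<.138)&(np.hypot(P[...,0]-.529,P[...,1]-.1116)<.014); q=P[m]; print(len(q),q.mean(0),cv2.minAreaRect((q[:,:2]*1000).astype(np.float32)))
E
```

```text
orientation: [-180.0, -0.0, 87.6]
force: [-0.3, 0.0, 0.4]
orientation: [-180.0, -0.0, 123.4]
force: [-0.3, 0.2, -1.0]
orientation: [180.0, -0.0, 159.2]
force: [0.3, -0.1, -0.4]
orientation: [180.0, -0.0, -164.9]
force: [0.8, -0.9, 0.1]
clock: 24.43
tool_pos: [0.5292, 0.1115, 0.1721]
orientation: [180.0, -0.0, -129.1]
force: [-0.1, 0.4, -0.1]
opening: 0.0351
t 24.58 pos [0.5299 0.1119 0.1727] rpy [-1.800e+02  1.000e-01 -1.296e+02] j1 j6 [32.7 17.7] F [1.  0.4 0.8] M [ 0.052 -0.117  0.026] mz [0.048 0.021 0.009] open 0.0352
24.6333 [0.52937633 0.11166966 0.1718726 ] [ 1.79995315e+02  3.24898513e-02 -1.29707454e+02]
key 345 world [0.5288 0.1085 0.1322] al -11.3 [-17.5 -3.9] la -24.5 [-32.5 -15.0] ((528.0823974609375, 109.01629638671875), (7.824601650238037, 17.000364303588867), 55.687828063964844)
-34 87 lat -0.6 zc 100.4 r 5.1 ztop 106.9 la max 6.9
340 [0.52869638 0.10857581 0.13228509] ((528.0823974609375, 109.01629638671875), (7.824601650238037, 17.000364303588867), 55.687828063964844)
```

```bash
python3 to.py 0.505 0.0838 0.2676 172.2
```

```text
full [0.1848, 0.0048, -0.4787] [0.0001, 0.0001, 0.1614] first part [0.1848, 0.0048, -0.4787] rows 8.1
```

```bash
python3 -m handwheel '[[[0,0,-0.15],[0,0,0.018]],[[0.05,0,-0.3],[0,0,0.036]],[[0.1,0,-0.4],[0,0,0.054]],[[0.15,0,-0.479],[0,0,0.072]],[[0.185,0.005,-0.479],[0,0,0.09]]]'>/dev/null; python3 -m handwheel '[[[0,0,0],[0,0,0.018]],[[0,0,0],[0,0,0.036]],[[0,0,0],[0,0,0.054]],[[0,0,0],[0,0,0.0714]],[[0,0,0],[0,0,0.0714]]]'; python3 to.py 0.505 0.0838 0.2676 172.2;cp s_last.npz s_k2.npz; python3 look.py k3.png
cat > tilt.py <<'E'
from h import *
def an(f):
    s=dict(np.load(f)); P=cloud(s); ok=s['z_map']>0
    psi=np.radians(82.2); u=np.array([np.cos(psi),np.sin(psi)]); w=np.array([-u[1],u[0]])
    D=(P[...,:2]-[.506,.123])*1000; al=D@u; la=D@w-2.55; z=P[...,2]*1000-95.3
    r=np.hypot(la,z); print(f)
    for la0 in (-12,-8,-4,0,4,8,12,16):
        k=ok&(abs(la-la0)<2)&(z>4)&(r<26)&(al<6)&(al>-30)
        prof=[(int(a),round(float(np.median(r[k&(abs(al-a)<.75)])),1)) for a in np.arange(-20,5,1.5) if (k&(abs(al-a)<.75)).sum()>1]
        print(la0,prof)
E
sed -n '$p' tilt.py; python3 -c "
from tilt import *
an('s_last.npz')"
```

```text
clock: 25.47
tool_pos: [0.5047, 0.0836, 0.2668]
orientation: [-180.0, -0.1, 171.9]
force: [0.3, 0.2, 0.8]
opening: 0.035
full [-0.0013, 0.0014, -0.0041] [-0.0001, -0.0002, -0.0007] first part [-0.0013, 0.0014, -0.0041] rows 0.0
25.5167 [0.50481008 0.08358419 0.26690863] [-1.79966920e+02 -6.50036282e-02  1.72352145e+02]
key 170 world [0.527  0.1084 0.1317] al -11.7 [-17.7 -4.1] la -22.8 [-31.3 -14.4] ((527.6144409179688, 109.14205932617188), (8.543416976928711, 16.809734344482422), 56.80622100830078)
-34 77 lat 2.6 zc 94.1 r 10.3 ztop 106.9 la max 12.5
-31 96 lat 2.7 zc 94.9 r 12.6 ztop 110.6 la max 15.6
-28 92 lat 2.7 zc 95.1 r 14.5 ztop 111.0 la max 16.7
-25 79 lat 2.6 zc 95.1 r 14.7 ztop 111.3 la max 16.7
-22 93 lat 2.7 zc 95.2 r 15.2 ztop 112.4 la max 17.8
-19 96 lat 2.5 zc 96.0 r 15.5 ztop 112.6 la max 17.7
-16 124 lat 2.0 zc 96.6 r 16.3 ztop 115.4 la max 18.9
-13 115 lat 2.7 zc 96.0 r 18.4 ztop 115.5 la max 21.9
-10 97 lat 2.5 zc 94.2 r 19.8 ztop 121.2 la max 20.9
-7 97 lat 2.5 zc 95.1 r 19.1 ztop 115.2 la max 21.0
-4 92 lat 2.1 zc 94.5 r 19.4 ztop 115.2 la max 21.1
-1 135 lat 2
[... 1445 characters left out ...]
1, 19.2), (-9, 19.1), (-8, 18.8), (-6, 18.9), (-5, 18.8), (-3, 18.5), (-2, 19.6), (0, 21.1), (1, 21.8), (2, 22.5)]
8 [(-20, 15.4), (-18, 16.1), (-17, 17.1), (-15, 17.0), (-14, 18.8), (-12, 19.7), (-11, 18.7), (-9, 18.1), (-8, 19.1), (-6, 18.1), (-5, 18.2), (-3, 18.8), (-2, 18.7), (0, 20.9), (1, 21.5), (2, 21.9)]
12 [(-20, 15.4), (-18, 15.6), (-17, 15.7), (-15, 15.6), (-14, 18.7), (-12, 18.7), (-11, 18.8), (-9, 18.7), (-8, 19.2), (-6, 19.2), (-5, 18.4), (-3, 18.6), (-2, 19.3), (0, 21.2), (1, 22.0), (2, 21.5)]
16 [(-18, 16.1), (-17, 16.5), (-15, 17.2), (-14, 18.8), (-12, 19.4), (-11, 19.2), (-9, 19.3), (-8, 19.1), (-6, 18.9), (-5, 18.7), (-3, 18.7), (-2, 19.1), (0, 19.4), (1, 20.3), (2, 19.9)]
```

```bash
cat > edge.py <<'E'
from h import *
def edge(s):
    P=cloud(s); ok=s['z_map']>0
    psi=np.radians(82.2); u=np.array([np.cos(psi),np.sin(psi)]); w=np.array([-u[1],u[0]])
    D=(P[...,:2]-[.506,.123])*1000; al=D@u; la=D@w-2.55; z=P[...,2]*1000-95.3; r=np.hypot(la,z)
    L=[];E=[];C=[]
    for l in np.arange(-13,17,1.5):
        k=ok&(abs(la-l)<1)&(z>4)&(r<26)&(al>-24)&(al<6)
        b=al[k&(r>17.9)]; c=al[k&(r>20.6)]
        if len(b)>5 and len(c)>2: L.append(l);E.append(np.sort(b)[:2].mean());C.append(np.sort(c)[:2].mean())
    pe=np.polyfit(L,E,1);pc=np.polyfit(L,C,1); print('front edge slope rad %.3f at0 %.1f; collar face slope %.3f at0 %.1f'%(*pe,*pc)); print(np.round(E,1),np.round(C,1))
E
python3 - <<'E'
from edge import *
edge(dict(np.load('s_last.npz')))
for i in range(2): edge(snap('wrist'))
E
```

```text
front edge slope rad 0.068 at0 -15.4; collar face slope -0.044 at0 -1.4
[-16.5 -16.2 -15.6 -15.6 -16.1 -15.7 -15.7 -15.7 -15.4 -15.5 -15.6 -14.7
 -15.9 -15.8 -14.6 -13.8 -14.4 -14.6] [-1.  -1.7 -1.1 -1.  -1.4 -1.3 -1.4 -1.1 -1.4 -1.3 -1.1 -1.4 -1.4 -1.
 -0.9  2.  -1.3 -7.8]
front edge slope rad 0.071 at0 -15.3; collar face slope 0.011 at0 -1.4
[-16.6 -16.4 -16.6 -16.  -15.9 -15.8 -15.3 -14.7 -15.2 -15.3 -14.4 -15.8
 -14.6 -14.4 -15.7 -14.6 -14.8 -14.7 -14.4] [-1.2 -1.6 -1.2 -0.8 -1.4 -1.1 -1.8 -1.1 -1.5 -1.3 -1.  -0.5 -8.1 -1.2
 -0.6 -0.6 -1.3 -1.   0.6]
front edge slope rad 0.048 at0 -15.3; collar face slope -0.032 at0 -1.6
[-16.2 -15.6 -15.  -15.6 -15.8 -16.2 -15.5 -15.2 -15.1 -15.3 -16.2 -15.2
 -15.3 -15.4 -14.6 -14.5 -14.6 -14.6] [-1.1 -1.4 -1.5 -1.5 -1.3 -1.2 -1.1 -1.5 -0.7 -1.  -1.6 -1.  -3.9 -3.8
 -1.3 -1.5 -1.2 -1.6]
```

```bash
python3 to.py 0.528 0.1092 0.17 -127.5
```

```text
full [-0.0981, 0.1419, 0.4857] [0.0, -0.0002, -0.1666] first part [-0.0981, 0.1419, 0.4857] rows 8.4
```

```bash
python3 -m handwheel '[[[-0.05,0.07,0.1],[0,0,-0.019]],[[-0.1,0.14,0.2],[0,0,-0.038]],[[-0.1,0.142,0.3],[0,0,-0.057]],[[-0.098,0.142,0.4],[0,0,-0.076]],[[-0.098,0.142,0.47],[0,0,-0.095]]]'>/dev/null; python3 -m handwheel '[[[0,0,0],[0,0,-0.019]],[[0,0,0],[0,0,-0.038]],[[0,0,0],[0,0,-0.057]],[[0,0,0],[0,0,-0.072]],[[0,0,0],[0,0,-0.072]]]'; python3 to.py 0.528 0.1092 0.1325 -127.5
```

```text
clock: 26.45
tool_pos: [0.5283, 0.1093, 0.1734]
orientation: [180.0, -0.0, -127.1]
force: [-0.9, -1.7, -0.6]
opening: 0.0351
full [0.001, 0.0008, 0.2046] [0.0, -0.0001, 0.001] first part [0.001, 0.0008, 0.2046] rows 1.0
```

```bash
python3 -m handwheel '[[[0,0,0.06],[0,0,0.001]],[[0,0,0.12],[0,0,0.001]],[[0,0,0.17],[0,0,0.001]],[[0,0,0.2],[0,0,0.001]],[[0,0,0.2],[0,0,0.001]]]'; python3 -m handwheel '[[[0,0,0],[0,0,0]],[[0,0,0],[0,0,0]]]'; python3 to.py 0.528 0.1092 0.1323 -127.5
```

```text
clock: 26.87
tool_pos: [0.5275, 0.1089, 0.1322]
orientation: [179.9, -0.1, -127.9]
force: [0.6, -0.1, -1.0]
opening: 0.0348
clock: 27.03
tool_pos: [0.5287, 0.1094, 0.1342]
orientation: [-180.0, 0.0, -127.9]
force: [0.1, 0.2, 0.2]
opening: 0.035
full [0.0028, 0.0021, 0.0097] [-0.0001, 0.0001, -0.001] first part [0.0028, 0.0021, 0.0097] rows 0.0
```

```bash
python3 -m handwheel '[[[0.003,0.002,0.009],[0,0,0]],[[0.003,0.002,0.009],[0,0,0]],[[0.003,0.002,0.009],[0,0,0]],[[0.003,0.002,0.009],[0,0,0]],[[0.003,0.002,0.009],[0,0,0]]]' 1 >/dev/null; python3 -m handwheel '[[[0,0,0],[0,0,0]],[[0,0,0],[0,0,0]],[[0,0,0],[0,0,0]],[[0,0,0],[0,0,0]]]' > /dev/null; python3 st.py
```

```text
t 27.93 pos [0.5283 0.1094 0.1324] rpy [-1.800e+02  1.000e-01 -1.278e+02] j1 j6 [32.5 19.6] F [2.1 3.2 2.5] M [ 1.239 -1.019  0.185] mz [0.197 0.169 0.189] open 0.0075
```

```bash
python3 -m handwheel '[[[-0.006,0.004,0],[0,0,0]],[[-0.013,0.0075,0],[0,0,0]],[[-0.013,0.0075,0],[0,0,0]]]' > /dev/null; python3 st.py;  python3 -m handwheel '[[[0,0,0],[0,0,0.007]],[[0,0,0],[0,0,0.014]],[[0,0,0],[0,0,0.014]]]' > /dev/null; python3 st.py
```

```text
t 28.33 pos [0.5283 0.1104 0.1323] rpy [-1.799e+02 -1.000e-01 -1.278e+02] j1 j6 [32.7 19.4] F [ 4.9 -5.9  3.9] M [-2.289 -1.85   0.255] mz [0.271 0.22  0.276] open 0.0081
t 28.73 pos [0.5282 0.1103 0.1323] rpy [-1.799e+02 -1.000e-01 -1.329e+02] j1 j6 [32.7 14.3] F [ 4.6 -5.8  4.1] M [-2.281 -1.801  0.308] mz [0.303 0.345 0.277] open 0.0078
```

```bash
python3 -m handwheel '[[[-0.009,0.006,0],[0,0,0.007]],[[-0.009,0.006,0],[0,0,0.015]],[[-0.009,0.006,0],[0,0,0.015]]]' > /dev/null; python3 st.py;  python3 -m handwheel '[[[0,0,0],[0,0,0.007]],[[0,0,0],[0,0,0.012]],[[0,0,0],[0,0,0.012]]]' > /dev/null; python3 st.py
```

```text
t 29.13 pos [0.5282 0.1114 0.1324] rpy [-179.9   -0.2 -138.3] j1 j6 [32.8  8.7] F [  4.7 -10.4   5.8] M [-3.981 -1.81   0.34 ] mz [0.338 0.335 0.346] open 0.0079
t 29.53 pos [0.5282 0.1114 0.1323] rpy [-179.8   -0.2 -142.6] j1 j6 [32.8  4.4] F [  4.6 -10.6   5.8] M [-3.975 -1.807  0.36 ] mz [0.356 0.35  0.375] open 0.0079
```

```bash
for i in 1 2; do python3 -m handwheel '[[[0,0,0],[0,0,0.006]],[[0,0,0],[0,0,0.011]],[[0,0,0],[0,0,0.011]]]' > /dev/null; python3 st.py; done
```

```text
t 29.93 pos [0.5282 0.1114 0.1323] rpy [-179.8   -0.2 -146.5] j1 j6 [32.8  0.5] F [  5.  -10.7   5.2] M [-4.024 -1.795  0.41 ] mz [0.423 0.424 0.384] open 0.0078
t 30.33 pos [0.5282 0.1114 0.1323] rpy [-179.8   -0.2 -150.5] j1 j6 [32.8 -3.5] F [  4.7 -10.9   5.6] M [-4.018 -1.746  0.403] mz [0.372 0.412 0.426] open 0.008
```

```bash
python3 -m handwheel '[[[0,0,0],[0,0,0.006]],[[0,0,0],[0,0,0.009]],[[0,0,0],[0,0,0.009]]]' > /dev/null; python3 st.py; python3 st.py
```

```text
t 30.73 pos [0.5281 0.1113 0.1323] rpy [-179.8   -0.2 -153.7] j1 j6 [32.8 -6.7] F [  4.1 -10.6   6.2] M [-4.063 -1.743  0.435] mz [0.422 0.456 0.428] open 0.0082
t 30.88 pos [0.5281 0.1114 0.1323] rpy [-179.8   -0.2 -153.7] j1 j6 [32.8 -6.7] F [  4.7 -10.9   5.8] M [-4.033 -1.757  0.424] mz [0.421 0.411 0.44 ] open 0.0084
```

```bash
python3 -m handwheel '[[[0,0,0],[0,0,0.004]],[[0,0,0],[0,0,0.007]],[[0,0,0],[0,0,0.007]]]' > /dev/null; python3 st.py; python3 st.py
```

```text
t 31.28 pos [0.5281 0.1113 0.1323] rpy [-179.8   -0.2 -156.3] j1 j6 [32.8 -9.2] F [  5.1 -10.7   5.2] M [-4.039 -1.73   0.439] mz [0.461 0.416 0.441] open 0.0084
t 31.43 pos [0.5281 0.1113 0.1323] rpy [-179.8   -0.2 -156.3] j1 j6 [32.8 -9.2] F [  3.9 -10.8   5.9] M [-4.075 -1.72   0.451] mz [0.482 0.403 0.468] open 0.0084
```

```bash
python3 -m handwheel '[[[0,0,0],[0,0,-0.002]],[[0,-0.006,0],[0,0,-0.003]],[[0,-0.012,0],[0,0,-0.003]],[[0,-0.012,0],[0,0,-0.003]]]' > /dev/null; python3 st.py; python3 -m handwheel '[[[0,0,0],[0,0,0]],[[0,0,0],[0,0,0]],[[0,0,0],[0,0,0]],[[0,0,0],[0,0,0]],[[0,0,0],[0,0,0]]]' 0.2 >/dev/null; python3 st.py
```

```text
t 31.92 pos [0.5284 0.1105 0.1322] rpy [-179.9   -0.2 -155.2] j1 j6 [32.7 -7.9] F [-0.3 -2.6  7.3] M [-1.082  0.201  0.381] mz [0.367 0.406 0.371] open 0.0078
t 32.48 pos [0.5292 0.1119 0.1318] rpy [-180.    -0.  -155.2] j1 j6 [32.7 -7.9] F [-0.  -0.   0.1] M [ 0.043 -0.041 -0.004] mz [-0.011 -0.011  0.011] open 0.0346
```

```bash
python3 -m handwheel '[[[0,0,-0.05],[0,0,0]],[[0,0,-0.2],[0,0,0]],[[0,0,-0.4],[0,0,0]],[[0,0,-0.6],[0,0,0]],[[0,0,-0.68],[0,0,0]]]' >/dev/null; python3 to.py 0.505 0.0838 0.2676 172.2
```

```text
full [0.1793, -0.074, 0.0343] [0.0002, 0.0012, 0.0907] first part [0.1793, -0.074, 0.0343] rows 4.6
```

```bash
python3 -m handwheel '[[[0.04,-0.02,0],[0,0,0.018]],[[0.09,-0.04,0.01],[0,0,0.036]],[[0.14,-0.06,0.02],[0,0,0.054]],[[0.18,-0.074,0.03],[0,0,0.072]],[[0.18,-0.074,0.03],[0,0,0.0907]]]' >/dev/null;python3 -m handwheel '[[[0,0,0],[0,0,0]],[[0,0,0],[0,0,0]],[[0,0,0],[0,0,0]]]'; python3 look.py k4.png | sed -n '1,2p;8,16p'
python3 - <<'E'
from edge import *
for i in range(3): edge(snap('wrist'))
E
```

```text
clock: 33.57
tool_pos: [0.5031, 0.0835, 0.2624]
orientation: [180.0, 0.0, 172.4]
force: [-1.5, -0.9, -0.5]
opening: 0.0351
33.6167 [0.50309435 0.08359055 0.26228826] [1.79987337e+02 1.88746016e-02 1.72335590e+02]
key 180 world [0.5269 0.1088 0.1319] al -11.2 [-18.6 -2.1] la -22.7 [-30.1 -15.3] ((527.2464599609375, 109.58677673339844), (8.385381698608398, 17.20200538635254), 31.275222778320312)
-19 96 lat 2.5 zc 95.5 r 15.8 ztop 112.9 la max 18.0
-16 130 lat 2.1 zc 95.9 r 16.8 ztop 115.6 la max 20.2
-13 114 lat 2.6 zc 95.8 r 18.5 ztop 115.5 la max 21.2
-10 101 lat 2.8 zc 94.6 r 19.4 ztop 115.0 la max 21.1
-7 107 lat 2.4 zc 95.1 r 19.1 ztop 117.4 la max 21.2
-4 89 lat 2.2 zc 94.3 r 19.7 ztop 115.9 la max 20.1
-1 141 lat 2.8 zc 98.9 r 17.4 ztop 118.6 la max 20.2
2 65 lat 2.9 zc 99.8 r 17.7 ztop 118.9 la max 19.9
5 20 lat 1.9 zc 95.6 r 14.2 ztop 110.7 la max 11.9
front edge slope rad 0.076 at0 -15.4; collar face slope 0.062 at0 -1.6
[-16.1 -16.2 -16.1 -15.8 -15.7 -16.1 -17.1 -15.8 -15.  -14.8 -14.9 -15.8
 -14.8 -14.7 -14.5 -15.3 -14.2 -14.5] [-0.5 -1.6 -1.7 -8.8 -1.1 -1.4 -1.4 -1.3 -1.4 -1.3 -1.2 -1.2 -1.4 -1.4
 -0.8 -1.3 -0.7 -1.3]
front edge slope rad 0.069 at0 -15.3; collar face slope 0.028 at0 -2.2
[-16.2 -16.2 -15.5 -15.7 -15.3 -15.8 -17.8 -15.8 -15.  -14.1 -15.  -14.9
 -14.7 -14.7 -15.8 -14.3 -14.  -14.3] [-0.8 -1.6 -3.  -0.9 -0.6 -8.3 -1.3 -1.1 -0.9 -1.4 -1.6 -8.  -7.  -1.4
  0.4 -1.2 -1.1  0.1]
front edge slope rad 0.057 at0 -15.2; collar face slope 0.054 at0 -1.4
[-16.1 -15.2 -14.7 -15.7 -15.4 -16.6 -16.6 -16.4 -14.9 -15.  -15.3 -15.1
 -14.5 -14.2 -16.  -13.8 -14.3] [-4.2 -1.6 -1.6 -1.1 -1.6 -1.3 -1.  -1.3 -1.3 -1.1 -1.  -1.5 -1.2 -1.7
 -0.5 -0.9 -1. ]
```

View pics/k4.png

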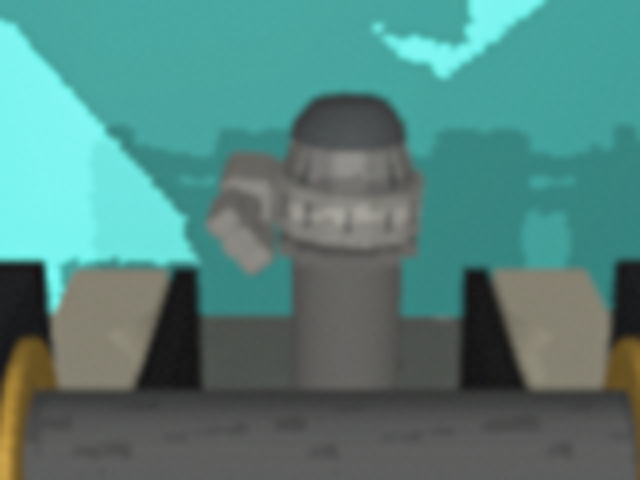

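The band sits just ahead of the collar at (350,215), ring closed down on the stub, and the gripper is clear above. I'll average the seating measurement robustly before handing in.

Run:
```python
from h import *
from scipy.stats import theilslopes
psi=np.radians(82.2); u=np.array([np.cos(psi),np.sin(psi)]); w=np.array([-u[1],u[0]])
A=[]
for i in range(10):
    s=snap('wrist');P=cloud(s); P[s['z_map']<=0]=9; A.append(P)
P=np.median(A,0); D=(P[...,:2]-[.506,.123])*1000; al=D@u; la=D@w-2.55; z=P[...,2]*1000-95.3; r=np.hypot(la,z)
L=[];E=[];C=[]
for l in np.arange(-13,17,1):
    k=(abs(la-l)<.8)&(z>4)&(r<26)&(al>-24)&(al<6)
    b=al[k&(r>17.9)]; c=al[k&(r>20.6)]
    if len(b)>5 and len(c)>2: L.append(l);E.append(b.min());C.append(np.sort(c)[:2].mean())
a,b=theilslopes(E,L),theilslopes(C,L)
print('band edge slope %.3f at0 %.2f'%a[:2],'collar slope %.3f at0 %.2f'%b[:2],'band centre x rel collar %.2f'%(a[1]-b[1]+6.5)); print(np.round(E,1),np.round(C,1))
o=get_obs(); print(o['clock'],o['force'],o['moment'])
```

```text
band edge slope 0.074 at0 -15.15 collar slope 0.020 at0 -0.94 band centre x rel collar -7.72
[-16.3 -16.  -16.1 -16.1 -15.6 -15.8 -15.8 -15.7 -15.3 -15.3 -15.2 -15.2
 -15.2 -15.1 -15.2 -15.  -15.  -14.8 -14.9 -14.7 -14.7 -14.6 -14.4 -14.3
 -14.1 -14.2] [-1.  -1.3 -1.3 -1.  -0.1  0.9 -1.1 -1.3 -1.3 -1.2 -1.  -1.  -0.1 -1.
 -0.1 -0.2 -0.2 -0.2 -1.  -0.9 -1.  -0.1 -0.3 -0.8 -0.8  0.1]
34.2667 [ 0.3137446  -0.4523518   0.03697376] [ 0.05707261 -0.02267698 -0.03547622]
```

```bash
python3 -c "
from plant import *
print(close_job())"
```

```text
the job is handed in; nothing more can be done
None
```

I took the band from the stand and slid it over the barbs until the force rose sharply to about 24 N at the collar. I then tightened the key clockwise with one regrip, let go and handed the job in at about 34 s. Whether it passed is not known, since no verdict is reported.

- **Torque:** the key read about 0.44–0.45 N m at the end, against about 0.28–0.29 N m while it was only dragging (nominal 0.25). Allowing for that offset, the true torque is roughly 0.41–0.45 N m, inside the snug range. I could not measure the tongue forces directly and judged them only from torque and turn angle.
- **Seating:** my last look put the band centre about 7.7 mm in front of the collar face. The allowed limit is 8.5 mm, so only about 0.8 mm is left. The band was centred on the stub axis to within about 0.5 mm.
- **Squareness:** the band is not perfectly square, because the key's torque turned it about 0.06–0.07 rad. That is within the 0.12 rad limit. Pushing the key toward the collar during the final turns recovered only part of it.
- **Release:** the gripper was open and clear above the stub, with no force reading, and I did not go near the other objects.

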